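# Shuttle tube off its hook and into the tube stand

## Robot

A 6-joint arm with a two-finger parallel gripper is mounted at the origin on the work surface. World frame = base frame: x ahead of the robot, y to its left, z up, the work surface at z = 0. Lengths are in mm, angles in degrees, forces in N, time in s.
With the tool pointing down it reaches from about 350 to 875 mm from the base axis. Payload 4.2 kg.
Tool frame: the origin (TCP) lies between the finger pads; the fingertips stand 8 mm ahead of it and the grasp point (between the pads) lies 11 mm behind it; z points along the fingers, y is the line along which they close (so a half turn about z gives the same grasp; the last joint's range is limited). The gripper opens to 87 mm and grips with 3 to 60 N. Pads are 19 mm wide; open, the fingers measure 117 mm over their backs; the gripper's body (75 mm by 190 mm) begins 51 mm behind the grasp point.
Start: joints at [-61.158, 22.042, 0.453, 0, -68.411, -14.817], TCP at [151.494, -606.341, 230.55] pointing down, gripper open.
Joint ranges: [-179.83, 179.83], [-69.29, 118.12], [-61.27, 80.66], [-181.25, 117.63], [-171.15, -9.14], [-177.46, 177.46]. Speed limits (degrees/s): [159.86, 159.86, 180, 180, 180, 180].

## Interface

Orientations are given as a 3x3 rotation matrix whose columns are the frame's x, y, z axes.
In Python, from plant import r gives the robot as it stands.
- The arm moves only by the shell command python3 -m handwheel 'ROWS' [FORCE]. ROWS is text: rows parted by semicolons, each of 7 numbers parted by spaces: the shift along the tool's x, y, z in cm, then the turn, a rotation vector about the tool's x, y, z in rad, then the finger opening in cm, from 0 to 8.7. A call has 1 to 12 rows; each row is the pose to reach, as a shift and turn from the pose commanded when the call began, along the tool's axes at that moment; what a row does not reach only later rows make up. A row lasts 1/10 s, in which the tool goes at most 50 mm and 8.59 degrees, less where a joint would pass 70% of its speed; a pose out of reach is approached as far as the arm can. A call with a gripper value outside its range is refused whole. The fingers move at their own pace and stop on an object; FORCE is the grip in N (left out, the last holds). Time passes only in rows, so rows that repeat a pose let the fingers close. It gives the time, the measured TCP pose, the force, the opening and the grip force at its end, in the units of the state.
- r.get_state(): the state, without advancing time (a new reading comes with each control period).
- r.capture(name): name is "scene" or "top" or "wrist"; returns a dict with "pixels" (384x512x3 uint8, red, green, blue), "fx", "fy", "cx", "cy" (pixels), "view" (4x4, takes a point from world to camera coordinates); the wrist camera has in their place "T_tool_cam" (4x4, takes a point from camera to tool coordinates, whose origin is the TCP and whose axes are the flange's). Camera axes: x right, y up, looking along -z (the intrinsics and any distortion apply to the point x, -y, -z); pixel columns grow to the right and rows downward; lengths in mm; the calibration is good to about 2 mm. A picture is of the moment at which its call begins: read the wrist's pose just before it. There is no depth.
- r.finish_job(): hands the job in; it is judged then, once.
Trained networks look in the newest picture that a camera, given by its name, has taken for a name from the list of things; names that differ only in an ending like _2 or _b are one class to them, and where a whole thing is asked for, a point or a joint stands for the part that bears it (a point fixed in the world has none). Each returns a list of dicts, best first, with "p" (0 to 1); they miss things now and then, are a little off and sometimes report something else, mostly with a low value. They report only what shows in the picture. A call takes as long as a camera call. They do not tell look-alikes from the thing itself.
- r.recognise(camera, name): "point" ([x, y, z] in mm, in world coordinates, good to about 4 mm: the middle of the surface that is visible of it).
- r.regions_of(camera, name): "pixels" (384x512 bool, what is visible of it).
The state is a dict: "time": time; "joint_pos": joint angles; "dq": joint speeds; "effort": joint torques, N m; "tcp_pos": TCP position; "eef_rot": TCP orientation; "force": force on the tool from outside, world axes, zero at the start; "moment": the same for the moment, N m; "gripper_width": finger opening in mm; "grip_force": force on a finger pad.
Only numpy, scipy, OpenCV 4.12 (cv2) and the standard library are available. Lean on these libraries where they do the work, as an engineer would, in place of code of your own. Each camera call takes 0.05 s, during which the arm holds its last target. There are 200 camera calls.

## Task

Take the shuttle tube off its hook under the little shelf, lifting its eye clear of the upturned tip instead of dragging it or wrenching the hook, and stand it in the empty wooden tube stand. Cork discs lie in the bottom of that stand, some days more and some days fewer, so feel your way down: let the tube neither drop nor be rammed onto the cork, leave it standing upright in the stand, and let go. Leave the hanging coaster, the grip case, the shuttlecock and the other tube undisturbed.

Things in the scene. Friction and masses are not known exactly. Their poses are not given: they have to be found in the camera images.
- tube: the shuttle tube to move: closed cardboard cylinder, 64 mm diameter, with a grey cap (67 mm diameter) whose top is 150 mm above the underside; a grey hanging eye stands on the cap. About 0.12 kg, differing by up to 40%. At the start it hangs upright on one of the shelf's two hooks and can swing a little. Origin: centre of the underside; z up along the tube.
- tube_eye (a point): grip point on the tube's axis, 178 mm above the underside. The eye is 36 mm wide (y), 10 mm thick (x), from 150 to 204 mm above the underside; its hole (along x) is 20 mm wide, from 156 to 192 mm. The hook enters the hole from +x. Grip across the 36 mm width, fingertips off the cap.
- shelf: open-backed rubberwood shelf, fixed, 400 mm wide (y). Origin on the table, midway below the hooks; -x is its front, towards the robot. Its plank (x 12 to 82 mm, z 340 to 358 mm) is above the hooks: a hand coming straight down strikes it, so come from the front, tilted 25 to 45 degrees. Uprights at y = +-190 mm (x 32 to 82 mm). A 12 mm steel rod at x = 48 mm, z = 230 mm carries the hooks.
- hook_left (a point): seat of the hook at y = +78 mm of the shelf, on top of its 6 mm wire, 227 mm above the table. The wire is level for 8 mm either side of this point, then turns up to a tip 22 mm in front (-x) of it, whose top is 20 mm above it. An eye must rise 21 to 29 mm from rest (beyond, the hole meets the wire) then go towards -x, 65 mm or more before rising further, for the cap must pass the tip.
- hook_right (a point): the same for the other hook, at y = -78 mm of the shelf; a plain 6 mm steel wire hook
- stand: the empty tube stand, fixed: round wooden cup, 94 mm outside diameter, 60 mm high, with a well 70 mm in diameter; left or right of the shelf. Origin: centre of the underside, z up. On the bottom of the well lie cork discs whose number differs: their top is 10 to 34 mm above the underside and is not given.
- stand_b: the other tube stand of the same shape, fixed, on the other side of the shelf, occupied by the other tube. Origin: centre of the underside.
- tube_b: bystander: the other shuttle tube, of the same shape, standing in stand_b with its underside 16 mm above the table. Origin: centre of the underside.
- coaster: bystander: square bamboo coaster 100 x 100 mm, 8 mm thick (x), with a 36 mm wide eye above it, 152 mm in all, hanging on the shelf's other hook. Origin: centre of its lower edge.
- case: bystander: hard black plastic grip case 170 (x) x 62 x 36 mm lying on the table in front of the shelf, left of the shuttlecock. Origin: centre of the underside.
- shuttlecock: bystander: shuttlecock standing skirt down on the table in front of the shelf, 66 mm across, 88 mm high, cork on top. Origin: centre of the skirt's rim on the table.
Mind the look-alikes: they are no part of the job. Leave any red look-alike of the stand_b alone. Leave any orange look-alike of the tube alone.

How it is judged (in metres and radians):
On the way:
1. the tube is held by the fingers, off its hook and out in front of it (contact force between the fingers and tube above 0.5 N and contact force between tube and shelf below 0.05 N and x of tube in the frame of shelf below -0.035 m), for 0.1 s.
At the end, for the whole second after the job is handed in: The tube rests in the well of the empty stand, underside 6 to 38 mm above the stand's, within 8 mm of its axis and 0.08 rad of upright; the other tube still stands so in its own stand; other tube, coaster, case and shuttlecock are within 20 mm of where they began (horizontal distance between tube and stand below 0.008 m and z of tube in the frame of stand between 0.006 and 0.038 m and angle between each of tube, tube_b's own z axis and vertical below 0.08 rad and contact force between tube and stand above 0.3 N and linear speed of tube below 0.02 m/s and horizontal distance between tube_b and stand_b below 0.008 m and distance of each of coaster, case, shuttlecock, tube_b from where it was at the start of the episode below 0.02 m); the robot touches nothing.
It fails at once if the tube is dragged against the hook or shelf with more than 15 N (contact force between tube and shelf above 15 N).
It fails at once if the tube is rammed against the stand or its cork with more than 35 N (contact force between tube and stand above 35 N).
It fails at once if the tube drops: it moves at more than 0.35 m/s while not held (linear speed of tube above 0.35 m/s and contact force between the fingers and tube below 0.05 N).
It fails at once if the coaster, case, shuttlecock or other tube is moved more than 30 mm (distance of any of coaster, case, shuttlecock, tube_b from where it was at the start of the episode above 0.03 m).
It also fails if it takes over 58 s, if anything falls off the work surface, if the arm or the gripper's body presses on something with over 40 N, if the wrist force passes 120 N, or if a joint passes its speed limit or range.

## Working session

There is one attempt and no reset: what is moved stays moved. The work goes in short steps, Python scripts to look and compute and a shell command to move; the robot and the scene stay as the last step left them, time stands still between calls to the robot, and variables do not carry over. Pictures are saved under pics/ and viewed, at most 10 in all, crops included, and the job is handed in when it is done.

```bash
mkdir -p pics; ls; cat > h.py <<'E'
import numpy as np, cv2
from plant import r
def proj(c,P):
    q=np.asarray(c["view"])@np.append(P,1); return np.array([c["cx"]+c["fx"]*q[0]/-q[2], c["cy"]-c["fy"]*q[1]/-q[2]])
E
python3 - <<'E'
from h import *
s=r.get_state(); print({k:np.round(s[k],3).tolist() for k in s})
out=[]
for cam in ("scene","top"):
    c=r.capture(cam); print(cam,[k for k in c],c["fx"],np.round(c["view"],3).tolist())
    cv2.imwrite(f"pics/{cam}1.png",c["pixels"][:,:,::-1])
    for n in ("tube","tube_eye","stand","coaster","case","shuttlecock","shelf","hook_left"):
        try: print(n,[(np.round(d["point"]).tolist(),round(d["p"],2)) for d in r.recognise(cam,n)][:5])
        except Exception as e: print(n,e)
E
```

```text
pics
{'time': 0.0, 'joint_pos': [-61.159, 22.09, 0.38, -0.028, -68.412, -14.817], 'dq': [-0.04, -0.107, -0.056, -0.066, 0.018, 0.043], 'effort': [0.001, -39.067, 18.741, 4.22, 0.011, -0.0], 'tcp_pos': [151.331, -605.793, 229.47], 'eef_rot': [[-0.97, -0.242, -0.001], [-0.242, 0.97, 0.002], [0.0, 0.002, -1.0]], 'force': [0.484, 0.282, 0.29], 'moment': [0.014, 0.043, 0.024], 'grip_force': 0.0, 'gripper_width': 86.861}
scene ['pixels', 'fx', 'fy', 'cx', 'cy', 'view'] 414.29899798555897 [[-0.673, 0.74, 0.003, 407.667], [-0.703, -0.641, 0.307, 288.347], [0.229, 0.204, 0.952, -1363.181], [0.0, 0.0, 0.0, 1.0]]
tube [([533.0, -147.0, 152.0], 0.87), ([462.0, -266.0, 168.0], 0.79), ([575.0, -47.0, 184.0], 0.63)]
tube_eye [([531.0, -147.0, 150.0], 0.58), ([579.0, -50.0, 187.0], 0.56)]
stand [([438.0, -422.0, 41.0], 0.91), ([438.0, 299.0, 41.0], 0.67), ([479.0, -255.0, 56.0], 0.63), ([662.0, 30.0, 359.0], 0.55)]
coaster []
case [([443.0, 149.0, 32.0], 0.8)]
shuttlecock [([432.0, 26.0, 34.0], 0.64)]
shelf []
hook_left [([663.0, 30.0, 357.0], 0.68)]
top ['pixels', 'fx', 'fy', 'cx', 'cy', 'view'] 391.20823748320674 [[-0.001, -1.0, 0.009, -73.532], [0.986, 0.001, 0.166, -574.708], [-0.166, 0.009, 0.986, -1270.568], [0.0, 0.0, 0.0, 1.0]]
tube [([587.0, -56.0, 184.0], 0.86), ([518.0, -150.0, 150.0], 0.84), ([455.0, -267.0, 166.0], 0.74), ([615.0, 103.0, 171.0], 0.35)]
tube_eye [([593.0, -57.0, 182.0], 0.85), ([523.0, -152.0, 152.0], 0.64)]
stand [([438.0, -423.0, 42.0], 0.78), ([438.0, -252.0, 62.0], 0.77), ([443.0, 296.0, 36.0], 0.63), ([658.0, 23.0, 356.0], 0.51)]
coaster [([619.0, 102.0, 174.0], 0.55)]
case [([432.0, 147.0, 40.0], 0.59)]
shuttlecock [([420.0, 18.0, 32.0], 0.6)]
shelf [([664.0, 16.0, 363.0], 0.57)]
hook_left [([656.0, 26.0, 357.0], 0.84)]
```

View pics/scene1.png

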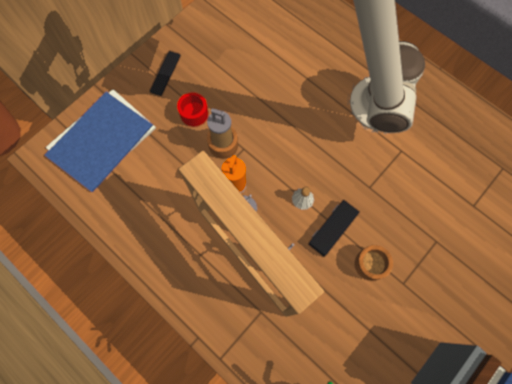

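View pics/top1.png

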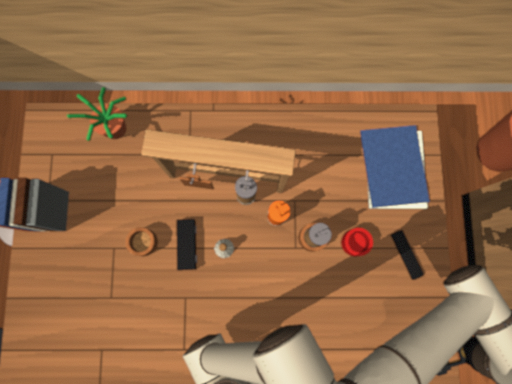

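The top view shows the shelf (145–295, 130–175) with the tube on the right hook (245,188). The coaster is on the left hook (195,182) and the empty stand is at (142,240). The orange tube (278,211) and red stand (357,241) are look-alikes. Next I'll fit the shelf and the stand rim.

```bash
cat >> h.py <<'E'
from scipy.optimize import minimize
def hullmask(c,pts):
    m=np.zeros((384,512),np.uint8); q=np.array([proj(c,p) for p in pts])
    cv2.fillConvexPoly(m,cv2.convexHull(np.round(q*16).astype(np.int32)),1,shift=4); return m>0
def Rz(a): return np.array([[np.cos(a),-np.sin(a),0],[np.sin(a),np.cos(a),0],[0,0,1]])
def plank(v): return [Rz(v[2])@[x,y,z]+[v[0],v[1],0] for x in(12,82) for y in(-200,200) for z in(340,358)]
def cup(v,z=(0,60),rad=47): return [[v[0]+rad*np.cos(t),v[1]+rad*np.sin(t),zz] for t in np.linspace(0,6.28,48) for zz in z]
def fit(cs,ms,model,v0,step):
    f=lambda d: -sum((hullmask(c,model(v0+d*step))&m).sum()/(hullmask(c,model(v0+d*step))|m).sum() for c,m in zip(cs,ms))
    o=minimize(f,np.zeros(len(v0)),method="Nelder-Mead",options=dict(initial_simplex=np.vstack([np.zeros(len(v0)),np.eye(len(v0))]),xatol=.01,fatol=1e-4)); return v0+o.x*step,-o.fun/len(cs)
E
python3 - <<'E'
from h import *
C={};M={}
for cam in("top","scene"):
    C[cam]=r.capture(cam)
    M[cam]=dict(stand=r.regions_of(cam,"stand"),shelf=r.regions_of(cam,"shelf")+r.regions_of(cam,"hook_left"))
def pick(cam,n,P):
    u=proj(C[cam],P).astype(int)
    ds=[d for d in M[cam][n] if np.asarray(d["pixels"])[u[1]-12:u[1]+13,u[0]-12:u[0]+13].any()]
    return [np.asarray(d["pixels"]) for d in ds]
vis=[]
for n,P,mod,v0,st in(("shelf",[662,25,358],plank,np.array([605.,23,-.137]),np.array([10,10,.05])),("stand",[440,298,45],cup,np.array([440.,298]),np.array([8.,8]))):
    L={cam:pick(cam,n,P) for cam in C}; print(n,{k:[int(m.sum()) for m in v] for k,v in L.items()})
    cams=[k for k in L if L[k]]
    for k in cams: print(k,fit([C[k]],[L[k][0]],mod,v0,st))
    v,q=fit([C[k] for k in cams],[L[k][0] for k in cams],mod,v0,st); print("both",v,q)
    for k in C:
        im=cv2.resize(C[k]["pixels"],None,fx=4,fy=4,interpolation=cv2.INTER_CUBIC)
        h=cv2.resize(hullmask(C[k],mod(v)).astype(np.uint8),None,fx=4,fy=4)
        cs,_=cv2.findContours(h,0,1); cv2.drawContours(im,cs,-1,(0,255,255),1)
        u=(proj(C[k],P)*4).astype(int); w,hh=200 if n=="stand" else 400,150 if n=="stand" else 300
        t=im[max(0,u[1]-hh):u[1]+hh,max(0,u[0]-w):u[0]+w]; vis.append(cv2.resize(t,(400,300)))
cv2.imwrite("pics/fit1.png",np.vstack([np.hstack(vis[:2]),np.hstack(vis[2:])])[:,:,::-1])
E
```

```text
shelf {'top': [5394, 5316], 'scene': [7626, 7639]}
top (array([ 6.03367906e+02,  2.54419992e+01, -1.56968029e-01]), np.float64(0.7904378091225499))
scene (array([ 6.08669104e+02,  2.55066923e+01, -1.37456129e-01]), np.float64(0.8241997439180537))
both [ 6.07720198e+02  2.51361892e+01 -1.39029757e-01] 0.8043362434277184
stand {'top': [], 'scene': [1098]}
scene (array([441.14364624, 296.89715576]), np.float64(0.9581151832460733))
both [441.14364624 296.89715576] 0.9581151832460733
```

View pics/fit1.png

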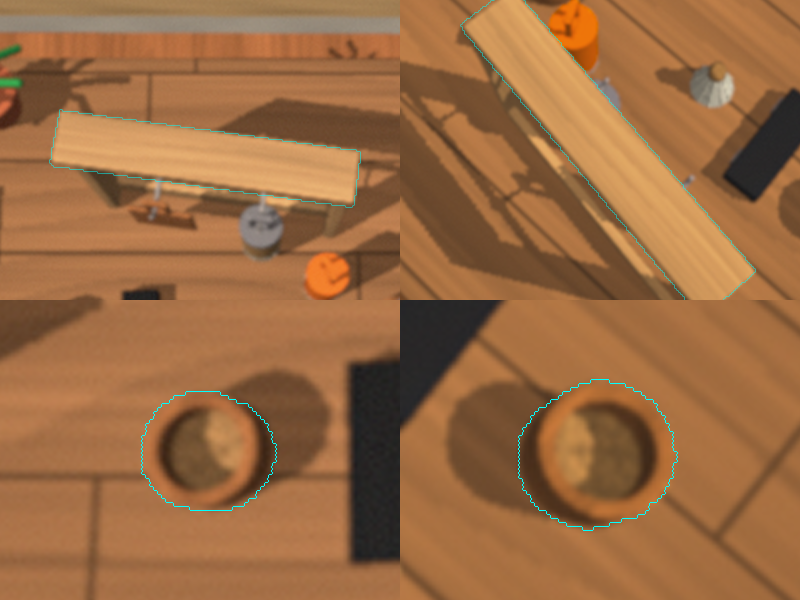

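```bash
cat >> h.py <<'E'
from scipy.spatial.transform import Rotation as Ro
YAW=-0.139; S=np.array([607.7,25.1,0])
def tool(th,yaw=YAW):
    X=Rz(yaw)[:,0]; Y=Rz(yaw)[:,1]; z=np.sin(th)*X-np.cos(th)*np.array([0,0,1]); return np.column_stack([np.cross(Y,z),Y,z])
def row(pos0,R0,P,R):
    return np.round(np.r_[R0.T@(np.asarray(P)-pos0)/10, Ro.from_matrix(R0.T@R).as_rotvec()],3).tolist()
E
python3 - <<'E'
from h import *
s=r.get_state(); p=np.array(s["tcp_pos"]);R0=np.array(s["eef_rot"])
R=tool(np.radians(35)); e=np.array([595,-52,213.])
pre=e+R[:,2]*(11-110)
print(pre,row(p,R0,[p[0],p[1],390],R0)); print(row(p,R0,pre+[-50,0,50],R)); print(row(p,R0,pre,R))
E
```

```text
[538.76361262 -44.13240685 294.09605238] [0.001, 0.0, -15.945, 0.0, 0.0, 0.0]
[-46.347, 46.372, -11.356, 0.117, -0.603, 0.372]
[-51.198, 45.161, -6.357, 0.117, -0.603, 0.372]
```

```bash
python3 -m handwheel '0 0 -8 0 0 0 8.7; 0 0 -14 0 0 0 8.7; -8 8 -15 0.02 -0.1 0.06 8.7; -16 16 -15 0.04 -0.2 0.12 8.7; -22 22 -14 0.06 -0.3 0.18 8.7; -28 28 -13 0.08 -0.4 0.25 8.7; -34 34 -12 0.1 -0.5 0.31 8.7; -40 40 -12 0.117 -0.603 0.372 8.7; -46.3 46.4 -11.4 0.117 -0.603 0.372 8.7; -46.3 46.4 -11.4 0.117 -0.603 0.372 8.7; -46.3 46.4 -11.4 0.117 -0.603 0.372 8.7; -46.3 46.4 -11.4 0.117 -0.603 0.372 8.7'
cat >> h.py <<'E'
def wrist(fn=None):
    s=r.get_state(); c=r.capture("wrist"); T=np.eye(4);T[:3,:3]=s["eef_rot"];T[:3,3]=s["tcp_pos"]
    c["view"]=np.linalg.inv(T@np.asarray(c["T_tool_cam"]))
    if fn: cv2.imwrite(fn,c["pixels"][:,:,::-1])
    return c,s
def ray(c,u):
    V=np.linalg.inv(c["view"]); d=V[:3,:3]@[(u[0]-c["cx"])/c["fx"],-(u[1]-c["cy"])/c["fy"],-1]; return V[:3,3],d
def at_z(c,u,z): o,d=ray(c,u); return o+d*(z-o[2])/d[2]
E
python3 - <<'E'
from h import *
c,s=wrist("pics/w1.png"); print(s["time"],np.round(s["tcp_pos"],1),np.round(s["eef_rot"],3).tolist(),[k for k in c])
for n in("tube_eye","tube","coaster"): print(n,[(np.round(d["point"]).tolist(),round(d["p"],2)) for d in r.recognise("wrist",n)])
E
```

```text
time: 2.5
tcp_pos: [393.3, -202.5, 351.7]
eef_rot: [[-0.811, 0.14, 0.568], [0.114, 0.99, -0.08], [-0.574, -0.0, -0.819]]
force: [0.6, -1.3, 0.1]
gripper_width: 87.1
grip_force: 0.0
2.5 [ 393.3 -202.5  351.7] [[-0.811, 0.14, 0.568], [0.114, 0.99, -0.08], [-0.574, -0.0, -0.819]] ['pixels', 'fx', 'fy', 'cx', 'cy', 'T_tool_cam', 'view']
tube_eye [([578.0, -56.0, 153.0], 0.85), ([506.0, -153.0, 126.0], 0.65)]
tube [([576.0, -60.0, 153.0], 0.96), ([507.0, -157.0, 130.0], 0.77), ([439.0, -271.0, 165.0], 0.6)]
coaster [([616.0, 99.0, 152.0], 0.86)]
```

View pics/w1.png

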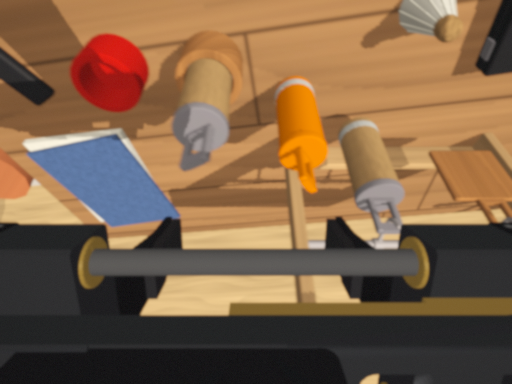

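The wrist view shows the hanging tube at (372,165) with its eye at (385,215). The coaster is on the right, the orange tube on the left at (300,130). The speed limit cut the move short, so I'll carry on to the pre-grasp.

```bash
python3 - <<'E'
from h import *
s=r.get_state(); p=np.array(s["tcp_pos"]);R0=np.array(s["eef_rot"])
R=tool(np.radians(35)); e=np.array([595,-52,213.])
print(row(p,R0,e+R[:,2]*(11-110),R))
E
```

```text
[-6.833, 17.694, 11.64, 0.001, -0.003, 0.002]
```

```bash
python3 -m handwheel '-2 5 0 0 0 0 8.7; -4 10 1 0 0 0 8.7; -6 14 3 0 0 0 8.7; -6.8 17.7 6 0 0 0 8.7; -6.8 17.7 9 0 0 0 8.7; -6.8 17.7 11.6 0 0 0 8.7; -6.8 17.7 11.6 0 0 0 8.7; -6.8 17.7 11.6 0 0 0 8.7; -6.8 17.7 11.6 0 0 0 8.7'
python3 - <<'E'
from h import *
c,s=wrist("pics/w2.png"); print(s["time"],np.round(s["tcp_pos"],1))
for n in("tube_eye","tube"): print(n,[(np.round(d["point"]).tolist(),round(d["p"],2)) for d in r.recognise("wrist",n)])
A=Rz(YAW); im=c["pixels"].copy()
for q in [(0,-78,213),(-5,-96,239),(-5,-60,239),(-5,-96,185),(-5,-60,185)]:
    u=proj(c,S+A@np.array(q)); print(q,u); cv2.circle(im,tuple(int(x) for x in u),2,(0,255,0),-1)
cv2.imwrite("pics/w2.png",im[:,:,::-1])
E
```

```text
time: 3.6
tcp_pos: [539.1, -47.7, 296.1]
eef_rot: [[-0.811, 0.143, 0.567], [0.118, 0.99, -0.082], [-0.573, 0.001, -0.819]]
force: [-0.0, -0.4, -0.6]
gripper_width: 86.9
grip_force: 0.0
3.6 [539.1 -47.7 296.1]
tube_eye [([512.0, -145.0, 150.0], 0.88), ([578.0, -44.0, 170.0], 0.84)]
tube [([468.0, -244.0, 102.0], 0.76), ([578.0, -52.0, 176.0], 0.65), ([515.0, -147.0, 151.0], 0.62)]
(0, -78, 213) [257.38094837 190.70233856]
(-5, -96, 239) [236.41146847 211.03991421]
(-5, -60, 239) [279.00867388 210.8998787 ]
(-5, -96, 185) [238.44993136 164.86144074]
(-5, -60, 185) [275.83543438 164.71475261]
```

View pics/w2.png

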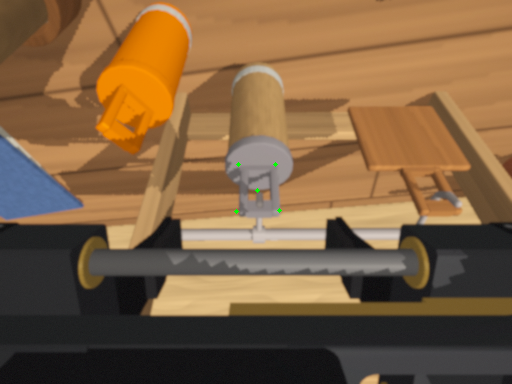

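The predicted eye corners (green, 236–279 × 165–211) lie on the eye seen in the picture, about 2 px off sideways, so the shelf frame holds. Next I'll close in.

```bash
python3 - <<'E'
from h import *
s=r.get_state(); p=np.array(s["tcp_pos"]);R0=np.array(s["eef_rot"])
R=tool(np.radians(35)); e=S+Rz(YAW)@[-2,-76.5,214.5]
print(e,row(p,R0,e+R[:,2]*11,R))
E
```

```text
[595.11999849 -50.38505522 214.5       ] [0.068, 0.431, 11.008, -0.001, -0.0, -0.003]
```

```bash
python3 -m handwheel '0.07 0.43 1 0 0 0 8.7; 0.07 0.43 3 0 0 0 8.7; 0.07 0.43 5 0 0 0 8.7; 0.07 0.43 7 0 0 0 8.7; 0.07 0.43 9 0 0 0 8.7; 0.07 0.43 10 0 0 0 8.7; 0.07 0.43 11 0 0 0 8.7; 0.07 0.43 11 0 0 0 8.7; 0.07 0.43 11 0 0 0 8.7'
python3 - <<'E'
from h import *
c,s=wrist("pics/w3.png")
s=r.get_state(); p=np.array(s["tcp_pos"]);R0=np.array(s["eef_rot"])
e=p-11*R0[:,2]; print("grasp in shelf",Rz(YAW).T@(e-S))
E
```

```text
time: 4.65
tcp_pos: [602.8, -49.3, 219.7]
eef_rot: [[-0.826, 0.142, 0.545], [0.117, 0.99, -0.08], [-0.551, -0.003, -0.834]]
force: [-0.6, -0.2, -0.2]
gripper_width: 87.0
grip_force: 0.0
grasp in shelf [ -0.84083377 -74.43801841 228.87855435]
```

View pics/w3.png

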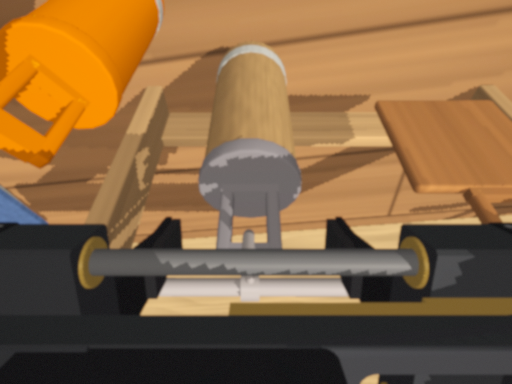

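The eye (220–280, 195–245) is between the fingers, but the hand stopped about 14 mm short and its tilt drifted. I'll check the joints.

```bash
python3 - <<'E'
from h import *
s=r.get_state(); print(np.round(s["joint_pos"],1),np.round(s["dq"],2),s["time"],np.round(s["tcp_pos"],1),np.round(s["effort"],1),np.round(s["force"],1))
p=np.array(s["tcp_pos"]);R0=np.array(s["eef_rot"])
for th in (28,33): 
  R=tool(np.radians(th)); e=S+Rz(YAW)@[-2,-75,214.5]; print(row(p,R0,e+R[:,2]*11,R))
E
```

```text
[   6.5    6.9  -46.2   62.1   -9.2 -164. ] [-0.08 -0.17 -0.21  0.17  0.09  0.09] 4.7 [602.6 -49.4 219.7] [ -0.  -22.5  16.4   1.4   0.3   0. ] [ 0.6 -0.1 -0.5]
[0.993, -0.048, 1.131, -0.004, 0.095, -0.001]
[0.897, -0.048, 1.136, -0.004, 0.008, -0.001]
```

Joint 5 is at its limit (−9.2°), with the tool aligned to the forearm. I'll reduce the tilt to 27° and finish the approach.

```bash
python3 -m handwheel '0 0 0 0 0.06 0 8.7; 0.3 0 0.3 0 0.1 0 8.7; 0.6 0 0.7 0 0.105 0 8.7; 1 -0.05 1.13 0 0.11 0 8.7; 1 -0.05 1.13 0 0.11 0 8.7; 1 -0.05 1.13 0 0.11 0 8.7'
python3 - <<'E'
from h import *
s=r.get_state(); p=np.array(s["tcp_pos"]);R0=np.array(s["eef_rot"])
print(np.round(s["joint_pos"],1),s["time"],"grasp in shelf",Rz(YAW).T@(p-11*R0[:,2]-S),np.degrees(np.arccos(-R0[2,2])))
J=np.array([[-61.159,22.09,.38,-.028,-68.412,-14.817],[6.5,6.9,-46.2,62.1,-9.2,-164.],s["joint_pos"]])
for j,R in zip(J,[np.array([[-0.97,-0.242,-0.001],[-0.242,0.97,0.002],[0,0.002,-1]]),np.array([[-0.826,0.142,0.545],[0.117,0.99,-0.08],[-0.551,-0.003,-0.834]]),R0]):
    B=lambda s4,s5: Ro.from_euler('ZYXYX',[j[0],j[1]-j[2],s4*j[3],s5*j[4],0],degrees=True).as_matrix()@[1,0,0]
    print(R[:,2],[np.round(B(a,b),2).tolist() for a in(1,-1) for b in(1,-1)])
    print(s["tcp_pos"])
E
```

```text
time: 5.3
tcp_pos: [599.6, -50.7, 203.7]
eef_rot: [[-0.882, 0.142, 0.45], [0.125, 0.99, -0.069], [-0.455, -0.005, -0.891]]
force: [-0.6, 0.5, -0.5]
gripper_width: 86.8
grip_force: 0.0
[  13.9    9.7  -35.8   28.2  -21.6 -136.3] 5.3 grasp in shelf [ -2.50663552 -76.08031413 213.53073464] 27.051901889984222Traceback (most recent call last):
  File "<stdin>", line 7, in <module>
  File "<stdin>", line 6, in <lambda>
  File "scipy/spatial/transform/_rotation.pyx", line 1413, in scipy.spatial.transform._rotation.Rotation.from_euler
ValueError: Expected axis specification to be a non-empty string of upto 3 characters, got ZYXYX
```

```bash
python3 -m handwheel '0 0 0 0 0 0 6; 0 0 0 0 0 0 5; 0 0 0 0 0 0 4.2; 0 0 0 0 0 0 3.2; 0 0 0 0 0 0 3; 0 0 0 0 0 0 3; 0 0 0 0 0 0 3; 0 0 0 0 0 0 3; 0 0 0 0 0 0 3; 0 0 0 0 0 0 3' 25
python3 - <<'E'
from h import *
s=r.get_state(); print(np.round(s["force"],1),s["gripper_width"],s["grip_force"])
R0=np.array(s["eef_rot"]);A=Rz(YAW)
print("up1cm",R0.T@[0,0,1],"-x 1cm",R0.T@(-A[:,0]))
E
```

```text
time: 6.3
tcp_pos: [600.4, -50.1, 204.0]
eef_rot: [[-0.882, 0.142, 0.45], [0.125, 0.99, -0.068], [-0.455, -0.003, -0.89]]
force: [-1.0, 0.2, 0.4]
gripper_width: 35.4
grip_force: 25.0
[-1.   0.2  0.4] 35.35184298771974 24.99314840999432
up1cm [-0.45501891 -0.00315315 -0.89047619] -x 1cm [ 0.89047951 -0.00386545 -0.45500692]
```

```bash
python3 -m handwheel '-0.1 0 -0.2 0 0 0 3; -0.2 0 -0.4 0 0 0 3; -0.35 0 -0.7 0 0 0 3; -0.5 0 -1 0 0 0 3; -0.65 0 -1.3 0 0 0 3; -0.8 0 -1.6 0 0 0 3; -0.95 0 -1.85 0 0 0 3; -1.05 0 -2.05 0 0 0 3; -1.14 -0.01 -2.23 0 0 0 3; -1.14 -0.01 -2.23 0 0 0 3; -1.14 -0.01 -2.23 0 0 0 3'
python3 - <<'E'
from h import *
s=r.get_state(); print(np.round(s["joint_pos"],1),np.round(s["force"],1),np.round(s["moment"],2),s["gripper_width"])
c,s=wrist("pics/w4.png")
E
```

```text
time: 7.4
tcp_pos: [600.3, -50.2, 229.0]
eef_rot: [[-0.882, 0.142, 0.45], [0.125, 0.99, -0.068], [-0.455, -0.003, -0.891]]
force: [-0.5, 0.1, -1.2]
gripper_width: 35.7
grip_force: 25.0
[  14.6    8.2  -32.3   23.8  -26.3 -131.9] [-0.5  0.1 -1.2] [ 0.16  1.02 -0.02] 35.71128939334646
```

View pics/w4.png

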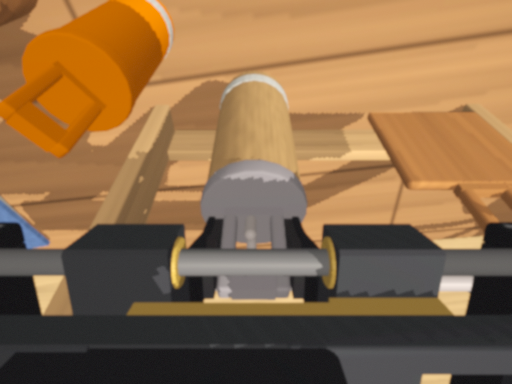

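The eye (215–290, 215–295) is gripped and 25 mm up. Only the tube's weight (1.2 N) shows, so it hangs free of the hook. Now I'll draw it straight out.

```bash
python3 -m handwheel '0.36 0 -0.18 0 0 0 3; 0.89 0 -0.45 0 0 0 3; 1.6 -0.01 -0.82 0 0 0 3; 2.5 -0.01 -1.27 0 0 0 3; 3.4 -0.01 -1.73 0 0 0 3; 4.3 -0.02 -2.2 0 0 0 3; 5.2 -0.02 -2.65 0 0 0 3; 6.1 -0.03 -3.11 0 0 0 3; 7 -0.03 -3.57 0 0 0 3; 7.6 -0.03 -3.88 0 0 0 3; 7.6 -0.03 -3.88 0 0 0 3; 7.6 -0.03 -3.88 0 0 0 3'
python3 - <<'E'
from h import *
s=r.get_state(); R0=np.array(s["eef_rot"]);p=np.array(s["tcp_pos"])
print(np.round(s["joint_pos"],1),np.round(s["force"],1),s["gripper_width"],"grasp",Rz(YAW).T@(p-11*R0[:,2]-S))
E
```

```text
time: 8.65
tcp_pos: [516.1, -38.1, 229.4]
eef_rot: [[-0.881, 0.142, 0.451], [0.125, 0.99, -0.067], [-0.456, -0.003, -0.89]]
force: [0.0, -0.6, -1.7]
gripper_width: 35.4
grip_force: 25.0
[  18.8   -0.6  -43.5   29.   -25.5 -140.9] [ 0.  -0.6 -1.7] 35.43121480947375 grasp [-86.98970748 -75.21937994 239.15961187]
```

```bash
cat >> h.py <<'E'
def go(g,dyaw):
    """rows data to put grasp point at g, turning about world z by dyaw (deg), keeping tilt"""
    s=r.get_state(); R0=np.array(s["eef_rot"]);p=np.array(s["tcp_pos"]); R=Rz(np.radians(dyaw))@R0
    return row(p,R0,np.asarray(g)+11*R[:,2],R)
E
python3 - <<'E'
from h import *
s=r.get_state(); g=np.array(s["tcp_pos"])-11*np.array(s["eef_rot"])[:,2]; print(g)
print(go(g+[0,0,90],0)); 
for f in(.25,.5,.75,1): print(go((1-f)*(g+[0,0,90])+f*np.array([490,190,g[2]+90]),f*28))
E
```

```text
[511.12744652 -37.34122227 239.15961187]
[-4.101, -0.025, -8.011, 0.0, 0.0, 0.0]
[-2.921, 5.587, -8.633, -0.056, -0.0, -0.109]
[-1.735, 11.198, -9.258, -0.111, -0.001, -0.218]
[-0.542, 16.807, -9.886, -0.167, -0.001, -0.326]
[0.657, 22.414, -10.518, -0.223, -0.001, -0.435]
```

```bash
python3 -m handwheel '-0.6 0 -1.2 0 0 0 3; -1.4 0 -2.7 0 0 0 3; -2.3 -0.01 -4.5 0 0 0 3; -3.2 -0.02 -6.2 0 0 0 3; -4.1 -0.02 -8 0 0 0 3; -3.5 2.8 -8.3 -0.028 0 -0.055 3; -2.9 5.6 -8.6 -0.056 0 -0.109 3; -2.3 8.4 -8.95 -0.083 0 -0.163 3; -1.74 11.2 -9.26 -0.111 -0.001 -0.218 3; -1.1 14 -9.6 -0.139 -0.001 -0.272 3; -0.54 16.8 -9.9 -0.167 -0.001 -0.326 3; -0.54 16.8 -9.9 -0.167 -0.001 -0.326 3'
python3 - <<'E'
from h import *
c,s=wrist(); R0=np.array(s["eef_rot"]);p=np.array(s["tcp_pos"]);g=p-11*R0[:,2]
print(s["time"],np.round(s["joint_pos"],1),np.round(s["force"],1),g)
im=c["pixels"].copy(); St=np.array([441,297,0.])
for rad,z in((35,60),(47,60)):
    for t in np.linspace(0,6.28,60):
        u=proj(c,St+[rad*np.cos(t),rad*np.sin(t),z]); cv2.circle(im,(int(u[0]),int(u[1])),0,(0,255,0),-1)
b=g-[0,0,178]
for rad,z in((33.5,150),(32,0)):
    for t in np.linspace(0,6.28,60):
        u=proj(c,b+[rad*np.cos(t),rad*np.sin(t),z]); cv2.circle(im,(int(u[0]),int(u[1])),0,(255,0,255),-1)
cv2.imwrite("pics/w5.png",im[:,:,::-1]); print([ (np.round(d["point"]).tolist(),round(d["p"],2)) for d in r.recognise("wrist","stand")])
E
```

```text
time: 9.85
tcp_pos: [500.6, 136.5, 319.4]
eef_rot: [[-0.867, -0.225, 0.444], [-0.201, 0.974, 0.1], [-0.456, -0.002, -0.89]]
force: [-0.1, -0.5, -1.1]
gripper_width: 35.7
grip_force: 25.0
9.85 [  39.5   -5.1  -30.8   18.2  -41.2 -127.7] [-0.1 -0.5 -1.1] [495.70824864 135.35355408 329.18565702]
[([438.0, 300.0, 45.0], 0.7)]
```

View pics/w5.png

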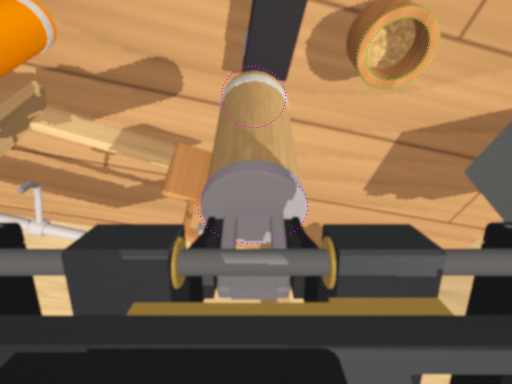

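The predicted rims (green, 358–440 × 5–88) lie on the stand. The tube's predicted circles (magenta) lie on the tube, so it hangs upright. I'll refine the stand by mask fit and work out the move above it.

```bash
python3 - <<'E'
from h import *
c,s=wrist()
ds=r.regions_of("wrist","stand"); print([(int(np.sum(d["pixels"])),round(d["p"],2)) for d in ds])
m=np.asarray(ds[0]["pixels"]); print(fit([c],[m],cup,np.array([441.,297]),np.array([8.,8])))
g0=np.array(s["tcp_pos"])-11*np.array(s["eef_rot"])[:,2]; T=np.array([441,297,285.])
for f in(.25,.5,.75,1): print(go((1-f)*g0+f*T,f*20))
E
```

```text
[(6628, 0.64)]
(array([440.10062408, 296.14622879]), np.float64(0.9708382180539273))
[0.847, 4.42, 0.783, -0.04, -0.0, -0.078]
[1.716, 8.758, 1.549, -0.079, -0.001, -0.155]
[2.588, 13.095, 2.314, -0.119, -0.001, -0.233]
[3.464, 17.431, 3.077, -0.159, -0.001, -0.311]
```

```bash
python3 -m handwheel '0.4 2.2 0.4 -0.02 0 -0.039 3; 0.85 4.4 0.78 -0.04 0 -0.078 3; 1.3 6.6 1.2 -0.06 0 -0.116 3; 1.72 8.76 1.55 -0.079 -0.001 -0.155 3; 2.15 10.9 1.9 -0.1 -0.001 -0.194 3; 2.59 13.1 2.31 -0.119 -0.001 -0.233 3; 3 15.2 2.7 -0.14 -0.001 -0.272 3; 3.46 17.4 3.08 -0.159 -0.001 -0.311 3; 3.46 17.4 3.08 -0.159 -0.001 -0.311 3; 3.46 17.4 3.08 -0.159 -0.001 -0.311 3; 3.46 17.4 3.08 -0.159 -0.001 -0.311 3'
python3 - <<'E'
from h import *
c,s=wrist(); R0=np.array(s["eef_rot"]);p=np.array(s["tcp_pos"]);g=p-11*R0[:,2]
print(s["time"],np.round(s["joint_pos"],1),np.round(s["force"],1),g)
im=c["pixels"].copy()
for St,col in(((440.5,296.5,0),(0,255,0)),):
  for rad,z in((35,60),(47,60),(47,0)):
    for t in np.linspace(0,6.28,200):
        u=proj(c,np.array(St)+[rad*np.cos(t),rad*np.sin(t),z]); cv2.circle(im,(int(u[0]),int(u[1])),0,col,-1)
b=g-[0,0,178]
for rad,z in((33.5,150),(32,0)):
    for t in np.linspace(0,6.28,200):
        u=proj(c,b+[rad*np.cos(t),rad*np.sin(t),z]); cv2.circle(im,(int(u[0]),int(u[1])),0,(255,0,255),-1)
cv2.imwrite("pics/w6.png",cv2.resize(im[0:240,130:390],(780,720),interpolation=cv2.INTER_CUBIC)[:600,:,::-1])
T=c["view"]@np.append(b,1); print("mm/px",-T[2]/c["fx"])
E
```

```text
time: 11.15
tcp_pos: [445.5, 299.0, 275.7]
eef_rot: [[-0.749, -0.54, 0.384], [-0.482, 0.841, 0.244], [-0.455, -0.003, -0.89]]
force: [-0.0, -0.6, -1.7]
gripper_width: 35.8
grip_force: 25.0
11.15 [  56.4   -1.2  -34.1   19.5  -33.7 -127.7] [-0.  -0.6 -1.7] [441.22678346 296.28929073 285.4641712 ]
mm/px 0.992753181776503
```

View pics/w6.png

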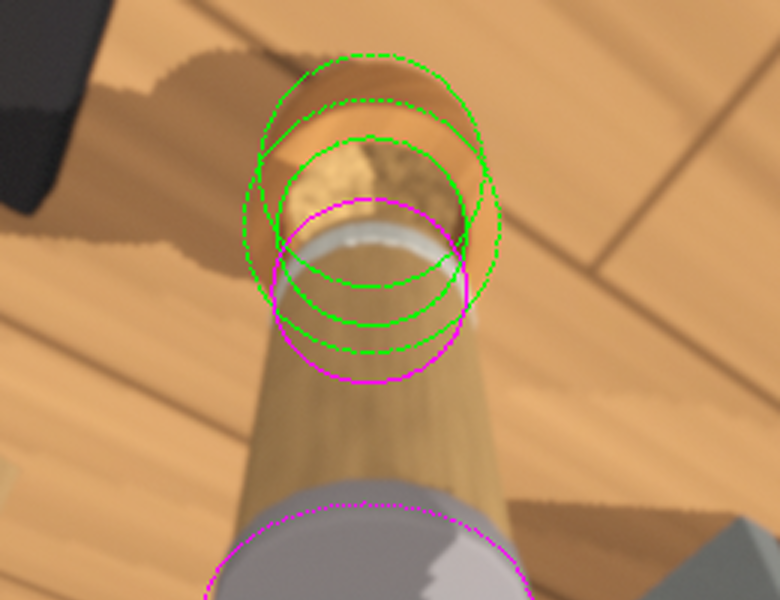

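The stand overlay fits. The tube's foot shows at row ~222 where an upright tube would show at 198 (3× zoom), about 8 mm outward. I need to know whether it is swinging or tilted in the grip.

```bash
python3 - <<'E'
from h import *
for k in range(6):
    c,s=wrist(); g=np.array(s["tcp_pos"])-11*np.array(s["eef_rot"])[:,2]
    col=c["pixels"][40:140,250:258].astype(float).mean(1); 
    sat=col.max(1)-col.min(1); 
    u=proj(c,g-[0,0,178])
    print(s["time"],40+np.where(sat<45)[0],np.round(s["tcp_pos"],1),np.round(u,1),np.round(s["moment"],3))
E
```

```text
11.2 [74 75 76 77 78 79 80] [445.5 299.  275.8] [253.2  99.3] [-0.575  1.    -0.017]
11.25 [74 75 76 77 78 79 80] [445.5 299.1 275.8] [253.2  99.3] [-0.603  0.968  0.093]
11.3 [74 75 76 77 78 79 80] [445.4 299.2 275.8] [253.2  99.3] [-0.549  0.905  0.045]
11.35 [74 75 76 77 78 79 80] [445.3 299.3 275.8] [253.2  99.3] [-0.585  0.895 -0.046]
11.4 [74 75 76 77 78 79 80] [445.3 299.4 275.7] [253.2  99.3] [-0.568  0.961  0.03 ]
11.45 [74 75 76 77 78 79 80] [445.2 299.5 275.7] [253.2  99.3] [-0.508  0.967  0.044]
```

```bash
cat >> h.py <<'E'
def tubecheck():
    c,s=wrist(); R0=np.array(s["eef_rot"]); g=np.array(s["tcp_pos"])-11*R0[:,2]; Y=R0[:,1]
    px=c["pixels"]; col=px[30:160,251:259].astype(float).mean(1); sat=col.max(1)-col.min(1); w=30+np.where(sat<45)[0]
    def circ(a,z=0,rad=32):
        Q=Ro.from_rotvec(a*Y).as_matrix(); t=np.linspace(0,6.28,100)
        return np.array([proj(c,g+Q@[rad*np.cos(k),rad*np.sin(k),z-178]) for k in t])
    for a in np.arange(-.08,.081,.02): print(round(a,2),np.round(circ(a)[:,1].min(),1),end=" | ")
    print("\nwhite",w[0],w[-1],"pred cols",circ(0)[:,0].min().round(1),circ(0)[:,0].max().round(1),"g",g.round(1),s["time"],"tilt",np.degrees(np.arccos(-R0[2,2])).round(2))
    return c,s,g
E
python3 - <<'E'
from h import *
c,s,g=tubecheck(); print(np.array(s["eef_rot"])[:,1])
for rr in (80,90,100): print(rr, c["pixels"][rr,205:300:1,2].tolist())
E
```

```text
-0.08 81.0 | -0.06 77.5 | -0.04 73.9 | -0.02 70.2 | 0.0 66.6 | 0.02 62.8 | 0.04 59.1 | 0.06 55.3 | 0.08 51.5 | 
white 74 80 pred cols 220.9 285.5 g [441.  296.9 285.4] 11.5 tilt 27.08
[-0.54144256  0.84073401 -0.00250533]
80 [70, 71, 69, 68, 70, 69, 68, 65, 65, 66, 66, 63, 63, 61, 60, 60, 55, 52, 48, 52, 63, 73, 76, 79, 84, 92, 97, 104, 115, 128, 139, 147, 153, 154, 156, 154, 153, 151, 149, 154, 164, 176, 175, 162, 148, 147, 152, 153, 153, 153, 151, 147, 148, 158, 169, 174, 177, 173, 168, 170, 174, 178, 178, 178, 178, 176, 174, 168, 158, 144, 125, 102, 84, 70, 56, 49, 46, 42, 44, 51, 64, 79, 87, 92, 90, 89, 90, 91, 90, 94, 97, 101, 104, 105, 106]
90 [72, 71, 71, 70, 71, 69, 70, 68, 65, 65, 61, 60, 60, 61, 58, 58, 58, 64, 81, 108, 130, 141, 144, 139, 126, 104, 86, 77, 76, 77, 77, 78, 78, 78, 78, 78, 78, 79, 78, 77, 77, 77, 78, 78, 79, 80, 81, 81, 82, 82, 82, 82, 82, 80, 81, 83, 84, 84, 84, 85, 87, 88, 87, 88, 88, 88, 90, 93, 93, 96, 96, 109, 133, 162, 181, 189, 189, 180, 158, 124, 97, 91, 90, 91, 91, 92, 93, 95, 98, 101, 105, 104, 105, 105, 105]
100 [101, 101, 101, 101, 101, 102, 102, 103, 104, 105, 104, 104, 103, 101, 97, 105, 117, 114, 97, 77, 72, 72, 73, 73, 74, 74, 75, 75, 75, 76, 78, 79, 77, 79, 77, 77, 79, 79, 79, 78, 77, 77, 78, 78, 79, 79, 79, 78, 78, 77, 79, 78, 79, 80, 79, 82, 83, 83, 86, 86, 88, 88, 87, 87, 87, 88, 90, 92, 95, 94, 95, 95, 97, 96, 98, 98, 99, 99, 110, 139, 169, 175, 153, 121, 108, 106, 106, 106, 106, 106, 106, 105, 103, 103, 102]
```

Tilt in the grip is −0.04 rad about the tool's y, and sideways it's fine. I'll turn +0.04 and come down to just above the rim.

```bash
python3 - <<'E'
from h import *
s=r.get_state(); R0=np.array(s["eef_rot"]);p=np.array(s["tcp_pos"]); R=R0@Ro.from_rotvec([0,.04,0]).as_matrix()
print(row(p,R0,np.array([440.5,296.5,258])+11*R[:,2],R))
E
```

```text
[1.351, -0.009, 2.411, -0.0, 0.04, 0.0]
```

```bash
python3 -m handwheel '0.2 0 0.4 0 0.01 0 3; 0.5 0 0.9 0 0.02 0 3; 0.8 -0.01 1.4 0 0.03 0 3; 1.1 -0.01 1.9 0 0.04 0 3; 1.35 -0.01 2.41 0 0.04 0 3; 1.35 -0.01 2.41 0 0.04 0 3; 1.35 -0.01 2.41 0 0.04 0 3'
python3 - <<'E'
from h import *
c,s,g=tubecheck(); im=c["pixels"].copy(); print(np.round(s["force"],1),np.round(s["joint_pos"],1))
for rad,z,col,o in((35,60,(0,255,0),[440.5,296.5]),(47,60,(0,255,0),[440.5,296.5]),(32,g[2]-178,(255,0,255),g[:2])):
    for t in np.linspace(0,6.28,200):
        u=proj(c,[o[0]+rad*np.cos(t),o[1]+rad*np.sin(t),z]); cv2.circle(im,(int(u[0]),int(u[1])),0,col,-1)
cv2.imwrite("pics/w7.png",cv2.resize(im[20:170,155:355],(800,600),interpolation=cv2.INTER_CUBIC)[:,:,::-1])
E
```

```text
time: 12.25
tcp_pos: [444.3, 299.1, 247.6]
eef_rot: [[-0.762, -0.542, 0.353], [-0.493, 0.84, 0.225], [-0.419, -0.003, -0.908]]
force: [0.7, -0.2, 0.2]
gripper_width: 35.9
grip_force: 25.0
-0.08 88.2 | -0.06 84.7 | -0.04 81.1 | -0.02 77.6 | 0.0 74.0 | 0.02 70.3 | 0.04 66.7 | 0.06 63.0 | 0.08 59.2 | 
white 74 80 pred cols 221.5 285.1 g [440.4 296.6 257.6] 12.25 tilt 24.75
[ 0.7 -0.2  0.2] [  56.1    1.1  -34.8   18.2  -32.5 -126.8]
```

View pics/w7.png

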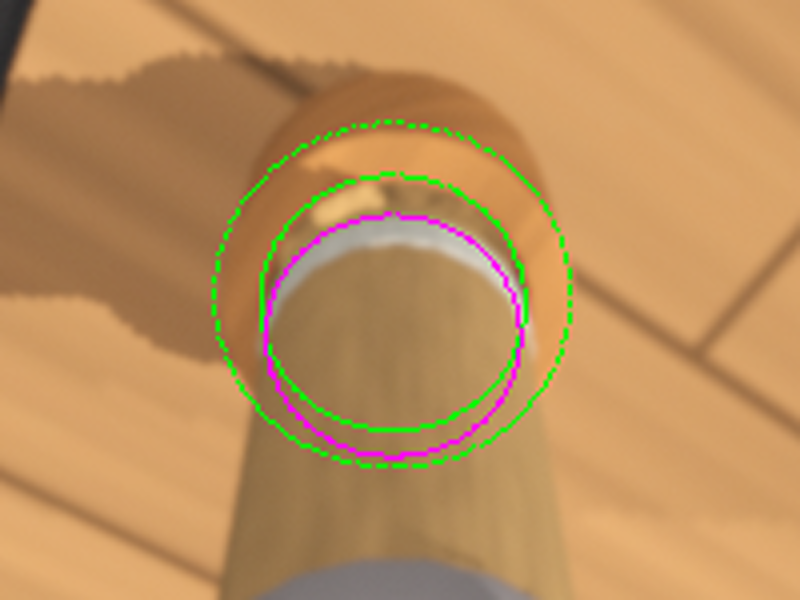

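The tube now shows upright (its foot lies on the magenta circle) and centred in the rim (green) to about 1 mm. I'll go in with a light grip of 10 N, which slips before it can ram.

```bash
python3 -m handwheel '-0.06 0 0.03 0 0 0 3; 0.09 0 0.35 0 0 0 3; 0.24 0 0.66 0 0 0 3; 0.38 0 0.98 0 0 0 3; 0.52 0 1.3 0 0 0 3; 0.65 0 1.57 0 0 0 3; 0.77 0.01 1.84 0 0 0 3; 0.9 0.01 2.1 0 0 0 3; 0.9 0.01 2.1 0 0 0 3' 10
python3 - <<'E'
from h import *
c,s,g=tubecheck(); print(np.round(s["force"],2),np.round(s["moment"],2))
E
```

```text
time: 13.2
tcp_pos: [445.8, 300.9, 226.8]
eef_rot: [[-0.761, -0.543, 0.356], [-0.493, 0.84, 0.228], [-0.423, -0.002, -0.906]]
force: [0.6, -0.3, 3.8]
gripper_width: 35.9
grip_force: 10.0
-0.08 87.3 | -0.06 83.8 | -0.04 80.3 | -0.02 76.7 | 0.0 73.1 | 0.02 69.5 | 0.04 65.8 | 0.06 62.1 | 0.08 58.3 | 
white 72 78 pred cols 221.2 284.9 g [441.9 298.4 236.8] 13.2 tilt 25.03
[ 0.65 -0.34  3.85] [-0.19  0.06 -0.01]
```

Contact (3.8 N) at an underside height of ~59 mm means the foot is on the rim. I'll back up 6 mm and measure the stand by mask fit, with the tube masked out.

```bash
python3 -m handwheel '-0.1 0 -0.25 0 0 0 3; -0.25 0 -0.54 0 0 0 3; -0.33 0 -0.7 0 0 0 3; -0.33 0 -0.7 0 0 0 3; -0.33 0 -0.7 0 0 0 3' 10
python3 - <<'E'
from h import *
c,s,g=tubecheck(); print(np.round(s["force"],2))
t=hullmask(c,[[g[0]+37*np.cos(a),g[1]+37*np.sin(a),z] for a in np.linspace(0,6.28,40) for z in(g[2]-182,g[2]-20)])
for d in r.regions_of("wrist","stand"):
    m=np.asarray(d["pixels"])
    if not m[30:170,155:355].any(): continue
    k=~t; k[190:]=False
    def f(v): h=hullmask(c,cup(v))&k; return -((h&m).sum()/(h|(m&k)).sum())
    o=minimize(f,[441,297],method="Nelder-Mead",options=dict(initial_simplex=[[441,297],[446,297],[441,302]],xatol=.05,fatol=1e-4)); print(round(d["p"],2),int(m.sum()),o.x,o.fun,f([441,297]),f([442.5,298]),f([440,296]))
sc=r.capture("scene"); 
px=c["pixels"]
# inner-rim edge along radial column (image col 253) and outer edge
print(px[30:80,249:257].astype(int).mean(1).round().astype(int)[:, :].tolist())
for rad,z in((47,0),(47,60),(35,60)): print(rad,z,min(proj(c,[441+rad*np.cos(a),297+rad*np.sin(a),z])[1] for a in np.linspace(0,6.28,100)))
E
```

```text
time: 13.75
tcp_pos: [444.6, 299.3, 232.4]
eef_rot: [[-0.763, -0.542, 0.353], [-0.493, 0.841, 0.224], [-0.418, -0.003, -0.908]]
force: [-0.7, 0.3, -1.5]
gripper_width: 35.9
grip_force: 10.0
-0.08 88.3 | -0.06 84.8 | -0.04 81.2 | -0.02 77.7 | 0.0 74.1 | 0.02 70.4 | 0.04 66.8 | 0.06 63.1 | 0.08 59.3 | 
white 73 79 pred cols 221.5 285.0 g [440.7 296.8 242.4] 13.75 tilt 24.72
[-0.72  0.33 -1.52]
0.92 3041 [442.1952927  298.25253718] -0.961260919103684 -0.9145114942528736 -0.9496021220159151 -0.8800967519004838
[[214, 161, 105], [214, 161, 104], [214, 161, 104], [214, 161, 104], [214, 161, 105], [214, 161, 105], [214, 161, 104], [214, 161, 105], [214, 161, 104], [211, 158, 102], [201, 147, 93], [182, 128, 78], [166, 112, 65], [159, 105, 60], [157, 104, 58], [158, 104, 59], [158, 105, 60], [158, 104, 59], [157, 104, 59], [155, 102, 58], [156, 103, 59], [158, 105, 60], [161, 107, 60], [163, 108, 62], [161, 106, 60], [160, 106, 60], [166, 111, 63], [187, 126, 72], [208, 144, 82], [218, 153, 87], [220, 155, 89], [220, 155, 88], [219, 155, 88], [219, 154, 88], [218, 154, 88], [216, 152, 86], [208, 145, 82], [192, 131, 74], [171, 117, 66], [158, 113, 69], [155, 117, 75], [157, 126, 89], [163, 142, 116], [168, 158, 142], [172, 166, 155], [172, 168, 158], [174, 170, 159], [182, 176, 163], [191, 181, 164], [187, 168, 144]]
47 0 39.21105877485857
47 60 56.13483707092027
35 60 69.54939462639041
```

```bash
python3 - <<'E'
from h import *
F=[];G=[]
for k in range(4):
    r.capture("wrist"); s=r.get_state(); F.append(np.r_[s["force"],s["moment"]]); R0=np.array(s["eef_rot"]); G.append(np.array(s["tcp_pos"])-11*R0[:,2])
print(np.mean(F,0).round(2),np.mean(G,0).round(2)); g=np.mean(G,0)
d=np.array([442.2,298.3,g[2]])-g; print(R0.T@d/10, "down1", R0.T@[0,0,-1])
E
```

```text
[ 0.29  0.12 -0.87 -0.49  0.88  0.01] [440.92 296.98 242.61]
[-0.1626876   0.04099053  0.07492807] down1 [0.41889275 0.00272253 0.90803164]
```

```bash
python3 -m handwheel '-0.16 0.04 0.08 0 0 0 3; -0.16 0.04 0.08 0 0 0 3; -0.08 0.04 0.26 0 0 0 3; 0.01 0.04 0.44 0 0 0 3; 0.09 0.04 0.62 0 0 0 3; 0.18 0.04 0.8 0 0 0 3; 0.22 0.04 0.89 0 0 0 3; 0.22 0.04 0.89 0 0 0 3; 0.22 0.04 0.89 0 0 0 3' 10
python3 - <<'E'
from h import *
F=[];G=[]
for k in range(3):
    r.capture("wrist"); s=r.get_state(); F.append(np.r_[s["force"],s["moment"]]); R0=np.array(s["eef_rot"]); G.append(np.array(s["tcp_pos"])-11*R0[:,2])
print(np.mean(F,0).round(2),np.mean(G,0).round(2)); tubecheck()
E
```

```text
time: 15.0
tcp_pos: [447.4, 302.3, 226.2]
eef_rot: [[-0.76, -0.543, 0.357], [-0.492, 0.84, 0.229], [-0.424, -0.002, -0.906]]
force: [1.4, -0.5, 4.6]
gripper_width: 35.6
grip_force: 10.0
[ 1.29 -0.35  5.21 -0.35 -0.2  -0.11] [443.47 299.83 236.17]
-0.08 87.1 | -0.06 83.6 | -0.04 80.1 | -0.02 76.5 | 0.0 72.9 | 0.02 69.3 | 0.04 65.6 | 0.06 61.9 | 0.08 58.1 | 
white 70 76 pred cols 221.2 284.9 g [443.5 299.8 236.2] 15.15 tilt 25.09
```

It's still on the rim, and the moments hint at contact on the outward side. I'll keep this light pressure and feel inward, towards the robot, for the drop into the well.

```bash
python3 -m handwheel '0.05 0 -0.02 0 0 0 3; 0.09 0 -0.04 0 0 0 3; 0.14 0 -0.06 0 0 0 3; 0.18 0 -0.08 0 0 0 3; 0.18 0 -0.08 0 0 0 3' 10; python3 -m handwheel '0.05 0 -0.02 0 0 0 3; 0.09 0 -0.04 0 0 0 3; 0.14 0 -0.06 0 0 0 3; 0.14 0 -0.06 0 0 0 3; 0.14 0 -0.06 0 0 0 3' 10
python3 - <<'E'
from h import *
c,s,g=tubecheck(); print(np.round(s["force"],2),np.round(s["moment"],2))
E
```

```text
time: 15.7
tcp_pos: [445.9, 301.6, 226.6]
eef_rot: [[-0.76, -0.543, 0.357], [-0.492, 0.839, 0.23], [-0.425, -0.002, -0.905]]
force: [2.4, -0.1, 5.1]
gripper_width: 36.0
grip_force: 10.0
time: 16.2
tcp_pos: [444.8, 301.0, 226.8]
eef_rot: [[-0.759, -0.544, 0.358], [-0.492, 0.839, 0.23], [-0.426, -0.001, -0.905]]
force: [2.2, 0.8, 5.8]
gripper_width: 35.9
grip_force: 10.0
-0.08 86.9 | -0.06 83.3 | -0.04 79.8 | -0.02 76.2 | 0.0 72.6 | 0.02 69.0 | 0.04 65.3 | 0.06 61.6 | 0.08 57.8 | 
white 72 79 pred cols 221.1 284.9 g [440.9 298.4 236.7] 16.2 tilt 25.18
[2.22 0.8  5.76] [-0.27 -0.57 -0.15]
```

```bash
python3 -m handwheel '0 -0.05 0 0 0 0 3; 0 -0.1 0 0 0 0 3; 0 -0.15 0 0 0 0 3; 0 -0.15 0 0 0 0 3; 0 -0.15 0 0 0 0 3' 10; python3 -m handwheel '-0.05 0 0.02 0 0 0 3; -0.09 0 0.04 0 0 0 3; -0.14 0 0.06 0 0 0 3; -0.14 0 0.06 0 0 0 3; -0.14 0 0.06 0 0 0 3' 10
python3 - <<'E'
from h import *
c,s,g=tubecheck(); print(np.round(s["force"],2),np.round(s["moment"],2))
for rr in (84,92,100,110): 
    x=c["pixels"][rr,190:320].astype(float); e=np.abs(np.diff(cv2.GaussianBlur(x,(1,3),0).sum(1))); print(rr,190+np.where(e>45)[0])
E
```

```text
time: 16.75
tcp_pos: [445.5, 300.1, 226.7]
eef_rot: [[-0.76, -0.543, 0.358], [-0.492, 0.84, 0.231], [-0.426, -0.0, -0.905]]
force: [0.8, 1.3, 6.0]
gripper_width: 35.6
grip_force: 10.0
time: 17.25
tcp_pos: [446.6, 300.6, 226.4]
eef_rot: [[-0.76, -0.543, 0.357], [-0.492, 0.84, 0.231], [-0.425, -0.0, -0.905]]
force: [0.8, 1.0, 5.4]
gripper_width: 36.2
grip_force: 10.0
-0.08 87.0 | -0.06 83.4 | -0.04 79.9 | -0.02 76.3 | 0.0 72.7 | 0.02 69.1 | 0.04 65.4 | 0.06 61.7 | 0.08 57.9 | 
white 71 77 pred cols 221.0 284.7 g [442.6 298.1 236.4] 17.25 tilt 25.15
[0.81 1.   5.4 ] [0.14 0.2  0.05]
84 [280 281]
92 [221 281 284 285]
100 []
110 []
```

No drop found. I'll lift off and step 90 mm aside so the whole stand shows next to the tube, then measure the rim circles properly from their edges.

```bash
python3 -m handwheel '-0.3 0 -0.6 0 0 0 3; -0.8 0 -1.7 0 0 0 3; -1.27 0 -2.72 0 0 0 3; -1.27 1.5 -2.72 0 0 0 3; -1.27 3.5 -2.72 0 0 0 3; -1.27 5.5 -2.72 0 0 0 3; -1.27 7.5 -2.72 0 0 0 3; -1.27 9 -2.72 0 0 0 3; -1.27 9 -2.72 0 0 0 3; -1.27 9 -2.72 0 0 0 3; -1.27 9 -2.72 0 0 0 3' 20
cat >> h.py <<'E'
def rimfit(c,v0,excl=None,z=60):
    """edge fit: radial gradient maxima along inner-well and outer rim circles"""
    g=cv2.GaussianBlur(c["pixels"],(3,3),0).astype(float)
    out={}
    for rad,lo,hi in((35,29,41),(47,41,53)):
        pts=[]
        for t in np.linspace(0,2*np.pi,72,endpoint=False):
            rr=np.arange(lo,hi,.25); q=np.array([proj(c,[v0[0]+k*np.cos(t),v0[1]+k*np.sin(t),z]) for k in rr]).astype(np.float32)
            if excl is not None and excl[np.clip(q[:,1],0,383).astype(int),np.clip(q[:,0],0,511).astype(int)].any(): continue
            v=cv2.remap(g,q[:,0].reshape(1,-1),q[:,1].reshape(1,-1),cv2.INTER_LINEAR)[0]
            d=np.linalg.norm(v[4:]-v[:-4],axis=1); i=d.argmax()
            if d[i]>25: pts.append((rr[i+2]*np.cos(t)+v0[0],rr[i+2]*np.sin(t)+v0[1]))
        P=np.array(pts)
        from scipy.optimize import least_squares
        o=least_squares(lambda w: np.hypot(P[:,0]-w[0],P[:,1]-w[1])-w[2],[*v0,rad],loss="soft_l1")
        out[rad]=(len(P),o.x.round(2),np.median(np.abs(o.fun)).round(2))
    return out
E
python3 - <<'E'
from h import *
c,s,g=tubecheck(); print(np.round(s["force"],2))
cv2.imwrite("pics/w8.png",c["pixels"][:,:,::-1])
for v in((441,297),(443,299),(439,295)): print(rimfit(c,v))
for d in r.regions_of("wrist","stand"): print(round(d["p"],2),fit([c],[np.asarray(d["pixels"])],cup,np.array([441.,297]),np.array([4.,4])),fit([c],[np.asarray(d["pixels"])],lambda v:cup(v[:2],(0,v[2]),v[3]),np.array([441.,297,60,47]),np.array([4.,4,4,3])))
for cam in("scene","top"):
    k=r.capture(cam); print(cam,rimfit(k,(441,297)))
E
```

```text
time: 18.4
tcp_pos: [396.6, 373.5, 253.2]
eef_rot: [[-0.763, -0.541, 0.353], [-0.493, 0.841, 0.224], [-0.418, -0.003, -0.908]]
force: [-0.2, 1.1, -0.3]
gripper_width: 35.9
grip_force: 20.0
-0.08 88.3 | -0.06 84.8 | -0.04 81.3 | -0.02 77.7 | 0.0 74.1 | 0.02 70.5 | 0.04 66.8 | 0.06 63.1 | 0.08 59.4 | 
white 72 78 pred cols 221.5 285.1 g [392.7 371.  263.1] 18.4 tilt 24.71
[-0.21  1.13 -0.29]
{35: (4, array([443.72, 303.47,  28.75]), np.float64(0.06)), 47: (14, array([444.19, 299.49,  50.63]), np.float64(0.14))}
{35: (5, array([432.14, 286.85,  47.95]), np.float64(0.11)), 47: (16, array([445.25, 299.16,  51.33]), np.float64(0.23))}
{35: (5, array([437.67, 294.67,  38.63]), np.float64(0.06)), 47: (12, array([439.01, 299.19,  46.39]), np.float64(0.55))}
0.85 (array([441.68754959, 297.60022926]), np.float64(0.9500818330605565)) (array([440.43964628, 297.5445477 ,  58.41439567,  45.75966136]), np.float64(0.984887368120901))
0.56 (array([441., 297.]), np.float64(0.0)) (array([441., 297.,  60.,  47.]), np.float64(0.0))Traceback (most recent call last):
  File "<stdin>", line 7, in <module>
  File "h.py", line 56, in rimfit
    o=least_squares(lambda w: np.hypot(P[:,0]-w[0],P[:,1]-w[1])-w[2],[*v0,rad],loss="soft_l1")
    return func(*args, **kwargs)
    vector_fun = VectorFunction(
        fun_wrapped,
    ...<6 lines>...
        workers=workers
    )
    self._update_fun()
    ~~~~~~~~~~~~~~~~^^
    self.f = self.fun_wrapped(xp_copy(self.x))
             ~~~~~~~~~~~~~~~~^^^^^^^^^^^^^^^^^
    return np.atleast_1d(self.fun(x))
                         ~~~~~~~~^^^
    return self.f(x, *self.args, **self.kwargs)
           ~~~~~~^^^^^^^^^^^^^^^^^^^^^^^^^^^^^^
  File "h.py", line 56, in <lambda>
    o=least_squares(lambda w: np.hypot(P[:,0]-w[0],P[:,1]-w[1])-w[2],[*v0,rad],loss="soft_l1")
                                       ~^^^^^
IndexError: too many indices for array: array is 1-dimensional, but 2 were indexed
```

```bash
sed -i 's/v\[4:\]-v\[:-4\]/v[10:]-v[:-10]/; s/rr\[i+2\]/rr[i+5]/g; s/d\[i\]>25/d[i]>22/; s/(35,29,41),(47,41,53)/(35,29.5,40.5),(47,41.5,53)/; s/(3,3),0).astype(float)\n/&/' h.py
python3 - <<'E'
from h import *
c,s=wrist(); 
for v in((441,297),(442.5,298.5),(439.5,295.5)): print(rimfit(c,v))
for cam in("scene","top"):
    k=r.capture(cam)
    try: print(cam,rimfit(k,(441,297)),rimfit(k,(439.5,295.5)))
    except Exception as e: print(cam,"none")
# brightness along 4 diameters on z=60 plane, about (441,297)
R0=np.array(s["eef_rot"]); Y=R0[:2,1]; X=np.array([Y[1],-Y[0]])
for n,dv in(("rad",X),("tan",Y)):
    q=np.array([proj(c,[441+k*dv[0],297+k*dv[1],60]) for k in range(-60,61,2)]).astype(np.float32)
    v=cv2.remap(c["pixels"],q[:,0].reshape(1,-1),q[:,1].reshape(1,-1),cv2.INTER_LINEAR)[0].astype(int).sum(1)
    print(n,[(k,int(x)) for k,x in zip(range(-60,61,2),v)])
E
```

```text
{35: (54, array([441.07, 297.03,  34.61]), np.float64(0.34)), 47: (26, array([441.11, 298.16,  47.17]), np.float64(0.81))}
{35: (55, array([440.8 , 297.17,  34.78]), np.float64(0.34)), 47: (26, array([441.82, 300.48,  48.02]), np.float64(1.43))}
{35: (56, array([440.36, 297.13,  35.04]), np.float64(0.37)), 47: (30, array([440.3 , 297.68,  46.45]), np.float64(0.31))}
scene {35: (14, array([441.15, 297.97,  35.4 ]), np.float64(0.43)), 47: (36, array([441.61, 297.64,  45.88]), np.float64(0.41))} {35: (15, array([439.42, 294.91,  38.42]), np.float64(0.36)), 47: (31, array([441.29, 296.9 ,  46.31]), np.float64(0.41))}
top {35: (20, array([439.68, 293.7 ,  37.5 ]), np.float64(0.49)), 47: (11, array([464.51, 284.57,  70.55]), np.float64(0.46))} {35: (19, array([440.08, 294.11,  37.08]), np.float64(0.53)), 47: (13, array([455.38, 287.03,  61.68]), np.float64(0.57))}
rad [(-60, 352), (-58, 331), (-56, 308), (-54, 311), (-52, 313), (-50, 316), (-48, 325), (-46, 400), (-44, 439), (-42, 358), (-40, 316), (-38, 312), (-36, 312), (-34, 346), (-32, 362), (-30, 374), (-28, 379), (-26, 383), (-24, 38
[... 464 characters left out ...]
4)]
tan [(-60, 415), (-58, 349), (-56, 337), (-54, 332), (-52, 329), (-50, 328), (-48, 329), (-46, 337), (-44, 351), (-42, 345), (-40, 334), (-38, 324), (-36, 308), (-34, 259), (-32, 232), (-30, 243), (-28, 258), (-26, 263), (-24, 263), (-22, 264), (-20, 267), (-18, 272), (-16, 310), (-14, 361), (-12, 380), (-10, 366), (-8, 388), (-6, 387), (-4, 393), (-2, 397), (0, 378), (2, 380), (4, 390), (6, 389), (8, 390), (10, 369), (12, 352), (14, 347), (16, 341), (18, 344), (20, 374), (22, 372), (24, 351), (26, 343), (28, 361), (30, 378), (32, 366), (34, 349), (36, 331), (38, 333), (40, 330), (42, 325), (44, 330), (46, 309), (48, 294), (50, 418), (52, 469), (54, 433), (56, 359), (58, 327), (60, 329)]
```

The rim-edge fit gives the well at (440.8, 297.1), r 34.7, over 54 points, so the stand is right. The tube's foot must therefore be off the grip axis. I'll fit the foot circle and the cap the same way.

```bash
cat >> h.py <<'E'
from scipy.optimize import least_squares
def footfit(c,s,dz=178,rad=32,span=70):
    R0=np.array(s["eef_rot"]); g=np.array(s["tcp_pos"])-11*R0[:,2]; z=g[2]-dz
    G=cv2.GaussianBlur(c["pixels"],(3,3),0).astype(float); Y=R0[:2,1]; back=np.array([-Y[1],Y[0]]); P=[]
    if back@g[:2]>0: back=-back
    for t in np.radians(np.arange(-span,span+1,4)):
        d=back*np.cos(t)+Y*np.sin(t); rr=np.arange(rad-7,rad+8,.25)
        q=np.array([proj(c,[*(g[:2]+k*d),z]) for k in rr]).astype(np.float32)
        v=cv2.remap(G,q[:,0].reshape(1,-1),q[:,1].reshape(1,-1),cv2.INTER_LINEAR)[0]
        e=np.linalg.norm(v[8:]-v[:-8],axis=1); pk=[i for i in range(1,len(e)-1) if e[i]>=e[i-1] and e[i]>e[i+1] and e[i]>25]
        if pk: P.append(g[:2]+d*rr[pk[-1]+4])
    P=np.array(P); o=least_squares(lambda w: np.hypot(P[:,0]-w[0],P[:,1]-w[1])-rad,g[:2],loss="soft_l1",f_scale=.5)
    o3=least_squares(lambda w: np.hypot(P[:,0]-w[0],P[:,1]-w[1])-w[2],[*g[:2],rad],loss="soft_l1",f_scale=.5)
    f=lambda x:(np.array([-back,Y])@(x[:2]-g[:2])).round(2)
    return "outward,toolY offset",f(o.x),"free",f(o3.x),o3.x[2].round(2),len(P),np.median(abs(o.fun)).round(2)
E
python3 - <<'E'
from h import *
for k in range(2):
    c,s=wrist()
    for dz in(176,178,180): print(dz,*footfit(c,s,dz))
R0=np.array(s["eef_rot"]); print(R0[:,1], s["time"])
E
```

```text
176 outward,toolY offset [-5.79 -0.52] free [-3.88 -0.83] 33.6 36 0.44
178 outward,toolY offset [-5.18 -0.65] free [-1.98 -1.29] 34.6 36 0.44
180 outward,toolY offset [-4.66 -0.59] free [-3.86 -0.61] 32.66 36 0.34
176 outward,toolY offset [-5.73 -0.52] free [-3.09 -1.1 ] 34.15 36 0.53
178 outward,toolY offset [-5.21 -0.41] free [-4.48 -0.44] 32.6 36 0.37
180 outward,toolY offset [-4.56 -0.61] free [-3.32 -0.71] 33.02 36 0.44
[-0.54140625  0.84075706 -0.002615  ] 18.75
```

```bash
python3 - <<'E'
from h import *
c,s=wrist(); R0=np.array(s["eef_rot"]); g=np.array(s["tcp_pos"])-11*R0[:,2]
px=c["pixels"].astype(int)
print("col",[(r_,px[r_,252:256].mean(0).astype(int).tolist()) for r_ in range(60,84)])
for rr in(90,100): print(rr,[(k,px[rr,k].tolist()) for k in list(range(212,230,1))],[(k,px[rr,k].tolist()) for k in range(278,296,1)])
ts=np.linspace(0,6.28,400)
for dz in(176,178,180):
    q=np.array([proj(c,g+[32*np.cos(t),32*np.sin(t),-dz]) for t in ts]); print(dz,"top row",q[:,1].min().round(1),[ (rr,[q[np.abs(q[:,1]-rr)<1.0,0].min().round(1),q[np.abs(q[:,1]-rr)<1.0,0].max().round(1)]) for rr in(90,100)])
E
```

```text
col [(60, [217, 163, 107]), (61, [217, 162, 105]), (62, [216, 162, 105]), (63, [216, 162, 104]), (64, [216, 162, 105]), (65, [216, 162, 105]), (66, [215, 161, 104]), (67, [209, 156, 100]), (68, [191, 143, 92]), (69, [169, 129, 83]), (70, [160, 129, 92]), (71, [162, 143, 117]), (72, [167, 158, 141]), (73, [170, 165, 153]), (74, [169, 166, 155]), (75, [171, 168, 157]), (76, [181, 175, 163]), (77, [191, 181, 164]), (78, [185, 167, 144]), (79, [170, 141, 107]), (80, [162, 127, 84]), (81, [160, 124, 79]), (82, [161, 125, 80]), (83, [162, 125, 80])]
90 [(212, [157, 103, 59]), (213, [145, 94, 54]), (214, [127, 81, 46]), (215, [117, 76, 45]), (216, [116, 74, 43]), (217, [136, 91, 53]), (218, [175, 124, 76]), (219, [204, 151, 97]), (220, [212, 160, 105]), (221, [206, 158, 111]), (222, [188, 152, 120]), (223, [167, 149, 131]), (224, [159, 151, 139]), (225, [158, 150, 136]), (226, [156, 141, 123]), (227, [151, 129, 103]), (228, [147, 118, 84]), (229, [148, 115, 76])] [(278, [191, 157, 110]), (279, [198, 170, 135]), (280, [205, 186, 161]), (281, [212, 199, 181]), (282, [213, 205, 190]), (283, [2
[... 787 characters left out ...]
, 100]), (281, [194, 154, 98]), (282, [195, 155, 101]), (283, [194, 154, 101]), (284, [197, 161, 113]), (285, [204, 175, 138]), (286, [212, 187, 157]), (287, [213, 183, 151]), (288, [211, 168, 125]), (289, [210, 159, 105]), (290, [211, 159, 104]), (291, [211, 159, 102]), (292, [212, 160, 103]), (293, [213, 160, 105]), (294, [213, 160, 103]), (295, [214, 162, 105])]
176 top row 74.6 [(90, [np.float64(224.9), np.float64(281.5)]), (100, [np.float64(221.5), np.float64(284.9)])]
178 top row 73.9 [(90, [np.float64(224.6), np.float64(281.8)]), (100, [np.float64(221.6), np.float64(284.9)])]
180 top row 73.1 [(90, [np.float64(224.4), np.float64(282.1)]), (100, [np.float64(221.7), np.float64(284.7)])]
```

The foot sits about 3 mm towards the robot after the touches, a tilt of ≈0.018 rad. I'll straighten it, hover 4 mm above the rim and compare the foot edge with the well edge in a single picture.

```bash
python3 - <<'E'
from h import *
G=[]
for k in range(3):
    s=r.get_state(); R0=np.array(s["eef_rot"]); p=np.array(s["tcp_pos"]); G.append(p); r.capture("wrist")
p=np.mean(G,0); R=R0@Ro.from_rotvec([0,-.017,0]).as_matrix()
for z in(262,242): print(row(p,R0,np.array([440.9,297.1,z])+11*R[:,2],R))
E
```

```text
[0.053, -8.878, 0.165, 0.0, -0.017, -0.0]
[0.891, -8.872, 1.981, 0.0, -0.017, -0.0]
```

```bash
python3 -m handwheel '0 -1.5 0.1 0 -0.01 0 3; 0 -3.5 0.1 0 -0.017 0 3; 0 -5.5 0.1 0 -0.017 0 3; 0.05 -7.5 0.17 0 -0.017 0 3; 0.05 -8.88 0.17 0 -0.017 0 3; 0.4 -8.88 0.9 0 -0.017 0 3; 0.7 -8.87 1.6 0 -0.017 0 3; 0.89 -8.87 1.98 0 -0.017 0 3; 0.89 -8.87 1.98 0 -0.017 0 3; 0.89 -8.87 1.98 0 -0.017 0 3' 25
python3 - <<'E'
from h import *
c,s=wrist(); R0=np.array(s["eef_rot"]); g=np.array(s["tcp_pos"])-11*R0[:,2]; print(g,s["force"],s["time"])
np.save("hover.npy",dict(px=c["pixels"],view=c["view"],fx=c["fx"],fy=c["fy"],cx=c["cx"],cy=c["cy"],g=g,R=R0),allow_pickle=True)
px=c["pixels"].astype(int)
print([(k,px[k,252:256].mean(0).astype(int).tolist()) for k in range(52,84)])
for rr in(86,92,98): print(rr,"L",[(k,px[rr,k].tolist()) for k in range(206,230,1)],"R",[(k,px[rr,k].tolist()) for k in range(278,302,1)])
ts=np.linspace(0,6.28,400)
for nm,rad,ctr,z in(("foot",32,g,g[2]-178),("well",35,(440.9,297.1),60),("outer",47,(440.9,297.1),60)):
    q=np.array([proj(c,[ctr[0]+rad*np.cos(t),ctr[1]+rad*np.sin(t),z]) for t in ts]); print(nm,"top",q[:,1].min().round(1),[(rr,q[np.abs(q[:,1]-rr)<1.2,0].min().round(1),q[np.abs(q[:,1]-rr)<1.2,0].max().round(1)) for rr in(86,92,98)])
E
```

```text
time: 20.0
tcp_pos: [444.7, 300.1, 231.9]
eef_rot: [[-0.756, -0.543, 0.366], [-0.49, 0.84, 0.233], [-0.434, -0.003, -0.901]]
force: [0.3, -0.9, -0.1]
gripper_width: 35.6
grip_force: 25.0
[440.63713496 297.57538771 241.76086042] [ 0.32707827 -0.85603322 -0.07786583] 20.0
[(52, [161, 106, 60]), (53, [177, 118, 67]), (54, [200, 138, 78]), (55, [214, 150, 86]), (56, [218, 153, 87]), (57, [218, 153, 88]), (58, [218, 153, 88]), (59, [218, 154, 88]), (60, [218, 154, 88]), (61, [218, 153, 87]), (62, [217, 153, 86]), (63, [216, 152, 85]), (64, [213, 149, 83]), (65, [200, 139, 78]), (66, [178, 124, 71]), (67, [162, 118, 72]), (68, [158, 120, 76]), (69, [158, 123, 80]), (70, [159, 129, 92]), (71, [164, 144, 119]), (72, [169, 159, 143]), (73, [171, 167, 155]), (74, [172, 169, 158]), (75, [173, 170, 159]), (76, [183, 177, 164]), (77, [193, 183, 166]), (78, [187, 170, 146]), (79, [172, 143, 109]), (80, [163, 129, 85]), (81, [163, 127, 81]), (82, [163, 127, 81]), (83, [163, 127, 80])]
86 L [(206, [157, 112, 71]), (207, [155, 110, 69]), (208, [155, 107, 65]), (209, [157, 105, 62]), (210, [160, 106, 
[... 3001 characters left out ...]
), (291, [227, 161, 92]), (292, [227, 161, 92]), (293, [227, 162, 93]), (294, [227, 161, 92]), (295, [227, 161, 92]), (296, [227, 161, 92]), (297, [228, 163, 94]), (298, [227, 163, 96]), (299, [223, 164, 100]), (300, [220, 165, 104]), (301, [219, 166, 107])]
foot top 70.9 [(86, np.float64(225.0), np.float64(281.6)), (92, np.float64(222.5), np.float64(284.1)), (98, np.float64(221.4), np.float64(285.2))]
well top 66.1 [(86, np.float64(220.6), np.float64(285.0)), (92, np.float64(218.7), np.float64(286.9)), (98, np.float64(218.1), np.float64(287.5))]
outer top 52.5 [(86, np.float64(207.2), np.float64(298.3)), (92, np.float64(206.3), np.float64(299.3)), (98, np.float64(206.1), np.float64(299.5))]
```

In one picture the foot (top row 70.7, columns 220.5–285.5) is centred in the well (top row 66, columns 218.5–287) to about 0.5 mm. I'll go straight down.

```bash
python3 -m handwheel '0.09 0 0.18 0 0 0 3; 0.17 0 0.36 0 0 0 3; 0.26 0 0.54 0 0 0 3; 0.35 0 0.72 0 0 0 3; 0.35 0 0.72 0 0 0 3; 0.35 0 0.72 0 0 0 3' 12
python3 - <<'E'
from h import *
F=[];G=[]
for k in range(4):
    r.capture("wrist"); s=r.get_state(); F.append(np.r_[s["force"],s["moment"]]); R0=np.array(s["eef_rot"]); G.append(np.array(s["tcp_pos"])-11*R0[:,2])
print(np.mean(F,0).round(2),np.mean(G,0).round(2),s["time"])
E
```

```text
time: 20.65
tcp_pos: [446.0, 301.3, 226.4]
eef_rot: [[-0.754, -0.543, 0.37], [-0.488, 0.84, 0.237], [-0.439, -0.002, -0.898]]
force: [0.8, 1.2, 5.1]
gripper_width: 36.2
grip_force: 12.0
[ 1.32 -0.21  5.04 -0.28 -0.14 -0.1 ] [441.93 298.66 236.24] 20.85
```

The vision assumes a 32 mm foot. If the white foot ring has the cap's 33.5 mm radius, the foot centre is ~1.5 mm too far outward, which would agree with the moments. I'll hop 1.6 mm inward and try again.

```bash
python3 -m handwheel '-0.11 0 -0.22 0 0 0 3; -0.22 0 -0.45 0 0 0 3; -0.07 0 -0.52 0 0 0 3; -0.07 0 -0.52 0 0 0 3; 0.02 0 -0.34 0 0 0 3; 0.1 0 -0.16 0 0 0 3; 0.15 0 -0.07 0 0 0 3; 0.2 0 0.05 0 0 0 3; 0.2 0 0.05 0 0 0 3; 0.2 0 0.05 0 0 0 3' 12
python3 - <<'E'
from h import *
F=[];G=[]
for k in range(3):
    r.capture("wrist"); s=r.get_state(); F.append(np.r_[s["force"],s["moment"]]); R0=np.array(s["eef_rot"]); G.append(np.array(s["tcp_pos"])-11*R0[:,2])
print(np.mean(F,0).round(2),np.mean(G,0).round(2),s["time"])
E
```

```text
time: 21.85
tcp_pos: [445.5, 301.2, 226.4]
eef_rot: [[-0.753, -0.544, 0.371], [-0.488, 0.839, 0.239], [-0.442, -0.001, -0.897]]
force: [2.4, -1.1, 7.6]
gripper_width: 36.1
grip_force: 12.0
[ 2.03 -0.62  8.74 -0.38 -0.73 -0.22] [441.37 298.61 236.3 ] 22.0
```

```bash
python3 - <<'E'
from h import *
c,s=wrist(); R0=np.array(s["eef_rot"]); g=np.array(s["tcp_pos"])-11*R0[:,2]; px=c["pixels"].astype(int)
print([(k,px[k,252:256].mean(0).astype(int).tolist()) for k in range(50,82)])
# per-angle profile in image about projected well centre, robot-side half
ctr=proj(c,[440.9,297.1,60]); print("well ctr px",ctr,"g foot px",proj(c,[*g[:2],60]))
for a in(-80,-60,-40,-20,0,20,40,60,80):
    out=[]
    for k in np.arange(26,42,1.):
        Y=R0[:2,1]; back=np.array([-Y[1],Y[0]]); back*=-np.sign(back@g[:2]); d=back*np.cos(np.radians(a))+Y*np.sin(np.radians(a))
        u=proj(c,[440.9+k*d[0],297.1+k*d[1],60]); v=cv2.getRectSubPix(c["pixels"],(1,1),(float(u[0]),float(u[1])))[0,0].astype(int); out.append((int(v.sum()),int(v.max()-v.min())))
    print(a,out)
E
```

```text
[(50, [158, 104, 59]), (51, [162, 106, 60]), (52, [179, 120, 68]), (53, [202, 139, 79]), (54, [215, 151, 85]), (55, [218, 153, 87]), (56, [218, 153, 88]), (57, [218, 154, 88]), (58, [218, 154, 88]), (59, [216, 152, 87]), (60, [208, 147, 83]), (61, [192, 136, 80]), (62, [172, 127, 79]), (63, [161, 125, 81]), (64, [162, 133, 100]), (65, [168, 151, 130]), (66, [173, 165, 151]), (67, [175, 170, 159]), (68, [175, 171, 160]), (69, [176, 173, 161]), (70, [184, 179, 168]), (71, [193, 185, 170]), (72, [189, 173, 153]), (73, [175, 148, 115]), (74, [166, 132, 89]), (75, [165, 128, 83]), (76, [165, 128, 82]), (77, [166, 129, 83]), (78, [167, 130, 83]), (79, [167, 131, 83]), (80, [168, 131, 83]), (81, [168, 131, 85])]
well ctr px [251.97916466 101.50606735] g foot px [253.00820067 102.65329545]
-80 [(338, 75), (337, 75), (333, 74), (332, 75), (328, 75), (327, 72), (330, 64), (352, 52), (362, 50), (348, 67), (335, 89), (341, 101), (349, 105), (352, 107), (354, 107), (353, 108)]
-60 [(351, 77), (348, 77), (343, 76), (339, 74), (340, 70), (373, 53), (423, 31), (446, 20), (424, 28), (383, 58), (356, 
[... 655 characters left out ...]
0, 53), (553, 30), (568, 18), (563, 15), (563, 15), (555, 20), (519, 34), (466, 63), (434, 89), (437, 110), (455, 125), (468, 131), (472, 132)]
40 [(425, 91), (431, 91), (438, 91), (466, 79), (527, 53), (582, 30), (599, 19), (596, 15), (583, 20), (544, 39), (487, 74), (449, 107), (436, 123), (437, 127), (440, 127), (440, 127)]
60 [(445, 94), (445, 94), (445, 94), (448, 92), (460, 88), (507, 67), (569, 42), (600, 26), (576, 31), (514, 60), (464, 103), (452, 124), (451, 129), (451, 129), (452, 129), (450, 128)]
80 [(453, 95), (456, 95), (458, 96), (458, 96), (455, 96), (459, 93), (475, 86), (499, 70), (497, 62), (460, 80), (447, 115), (464, 131), (476, 134), (478, 135), (481, 135), (482, 136)]
```

In contact, on the rim plane, the robot-side gap is ~2.5 mm. That is more than a centred ring would leave, so the foot still sits outward. I'll hop another 1.6 mm inward.

```bash
python3 -m handwheel '-0.15 0 -0.3 0 0 0 3; -0.31 0 -0.62 0 0 0 3; -0.16 0 -0.69 0 0 0 3; -0.16 0 -0.69 0 0 0 3; -0.05 0 -0.46 0 0 0 3; 0.04 0 -0.28 0 0 0 3; 0.09 0 -0.18 0 0 0 3; 0.12 0 -0.12 0 0 0 3; 0.12 0 -0.12 0 0 0 3; 0.12 0 -0.12 0 0 0 3' 12
python3 - <<'E'
from h import *
F=[];G=[]
for k in range(4):
    c,s=wrist(); s=r.get_state(); F.append(np.r_[s["force"],s["moment"]]); R0=np.array(s["eef_rot"]); G.append(np.array(s["tcp_pos"])-11*R0[:,2])
print(np.mean(F,0).round(2),np.mean(G,0).round(2),s["time"],"tilt",np.degrees(np.arccos(-R0[2,2])))
px=c["pixels"].astype(int); print("cam pos",np.linalg.inv(c["view"])[:3,3].round(), np.asarray(c["T_tool_cam"]).round(2).tolist())
print([(k,int(px[k,252:256].mean(0).sum()),int(np.ptp(px[k,252:256].mean(0)))) for k in range(48,82)])
E
```

```text
time: 23.05
tcp_pos: [443.9, 300.0, 226.6]
eef_rot: [[-0.753, -0.544, 0.371], [-0.489, 0.839, 0.238], [-0.441, -0.002, -0.898]]
force: [2.3, -1.6, 8.0]
gripper_width: 35.8
grip_force: 12.0
[ 2.23 -1.4   7.86 -0.54 -0.61 -0.27] [439.82 297.37 236.46] 23.25 tilt 26.156798370653167
cam pos [331. 227. 332.] [[-0.0, 0.96, 0.27, 74.39], [1.0, 0.0, -0.0, 0.32], [-0.0, 0.27, -0.96, -154.11], [0.0, 0.0, 0.0, 1.0]]
[(48, 329, 100), (49, 336, 102), (50, 338, 102), (51, 331, 100), (52, 323, 99), (53, 322, 99), (54, 347, 106), (55, 390, 116), (56, 417, 122), (57, 409, 120), (58, 379, 107), (59, 363, 91), (60, 363, 81), (61, 379, 72), (62, 426, 51), (63, 476, 29), (64, 505, 17), (65, 514, 14), (66, 513, 14), (67, 519, 15), (68, 538, 19), (69, 544, 28), (70, 500, 44), (71, 427, 65), (72, 384, 80), (73, 380, 82), (74, 380, 83), (75, 383, 82), (76, 384, 83), (77, 385, 84), (78, 389, 83), (79, 387, 84), (80, 387, 84), (81, 388, 84)]
```

The dark band is partly a shadow. From the outer rim edge to the foot edge is now only ~7.5 mm (12 mm rim + a gap is wanted), so that was too far inward: each touch tilts the foot inward. I'll lift, grip firmer and re-measure with averaged poses.

```bash
python3 -m handwheel '-0.2 0 -0.4 0 0 0 3; -0.4 0 -0.8 0 0 0 3; -0.44 0 -0.9 0 0 0 3; -0.44 0 -0.9 0 0 0 3; -0.44 0 -0.9 0 0 0 3; -0.44 0 -0.9 0 0 0 3' 30
cat >> h.py <<'E'
def meas(n=4):
    Ps=[];Rs=[];C=[]
    for k in range(n): c,s=wrist(); Ps.append(s["tcp_pos"]); Rs.append(s["eef_rot"]); C.append(c["pixels"].astype(float))
    p=np.mean(Ps,0); R=Ro.from_matrix(Rs).mean().as_matrix(); T=np.eye(4);T[:3,:3]=R;T[:3,3]=p
    c["view"]=np.linalg.inv(T@np.asarray(c["T_tool_cam"])); px=np.mean(C,0); g=p-11*R[:,2]
    col=px[:,250:257].mean(1); sm=col.sum(1); sat=np.ptp(col,axis=1)
    foot=next(k for k in range(45,110) if sat[k]<50); foot=foot-(50-sat[foot])/(sat[foot-1]-sat[foot])
    d=np.diff(sm); o=next(k for k in range(int(foot),25,-1) if d[k-1]>12 and d[k-1]>=d[k-2] and d[k-1]>=d[k]); 
    t=np.linspace(0,6.28,300); top=lambda rad,x,z: min(proj(c,[x[0]+rad*np.cos(k),x[1]+rad*np.sin(k),z])[1] for k in t)
    print("t",s["time"],"g",g.round(2),"tilt",np.degrees(np.arccos(-R[2,2])).round(2),"F",np.round(s["force"],1))
    print("foot row",round(foot,1),"pred",{a:round(min(proj(c,g+Ro.from_rotvec(a*R[:,1]).as_matrix()@[32*np.cos(k),32*np.sin(k),-178])[1] for k in t),1) for a in(-.02,0,.02)},"outer edge",o-.5,"pred",round(top(47,(440.9,297.1),60),1),"well pred",round(top(35,(440.9,297.1),60),1),"px/mm z",round(top(32,g,g[2]-178)-top(32,g,g[2]-179),2))
    for rr in(88,96): print(rr,[int(x) for x in np.ptp(px[rr,200:232],axis=1)],[int(x) for x in np.ptp(px[rr,276:308],axis=1)])
    return c,p,R,g
E
python3 -c "
from h import *
meas()"
```

```text
time: 23.85
tcp_pos: [442.0, 297.9, 232.9]
eef_rot: [[-0.757, -0.542, 0.366], [-0.489, 0.84, 0.233], [-0.434, -0.003, -0.901]]
force: [-0.4, -0.3, -0.3]
gripper_width: 35.8
grip_force: 30.0
t 24.0 g [438.05 295.39 242.89] tilt 25.71 F [ 0.   0.5 -2. ]
foot row 63.0 pred {-0.02: np.float64(74.5), 0: np.float64(70.9), 0.02: np.float64(67.3)} outer edge 56.5 pred 56.0 well pred 69.4 px/mm z 0.39
88 [88, 87, 87, 86, 86, 86, 85, 85, 85, 88, 94, 98, 99, 100, 101, 102, 102, 98, 76, 46, 29, 33, 50, 67, 74, 75, 76, 76, 77, 77, 78, 78] [94, 95, 94, 94, 94, 91, 76, 50, 33, 35, 61, 100, 124, 129, 131, 132, 133, 133, 135, 135, 133, 125, 112, 106, 108, 109, 111, 111, 111, 111, 110, 111]
96 [87, 88, 88, 89, 89, 89, 90, 89, 92, 98, 102, 104, 105, 106, 107, 106, 95, 74, 57, 59, 69, 72, 73, 74, 74, 74, 75, 76, 77, 77, 78, 79] [94, 95, 95, 96, 96, 96, 96, 95, 93, 84, 69, 68, 91, 121, 133, 134, 135, 135, 135, 135, 136, 135, 131, 119, 108, 101, 97, 92, 89, 88, 88, 91]
```

The tube has tilted 0.045 rad in the pads from pressing. I'll straighten it (−0.041, allowing for the wider foot ring), recentre, and touch with a firmer grip and less overshoot.

```bash
python3 - <<'E'
from h import *
c,p,R0,g=meas(3); R=R0@Ro.from_rotvec([0,-.041,0]).as_matrix()
print(row(p,R0,np.array([440.7,297.0,g[2]])+11*R[:,2],R))
E
```

```text
t 24.15 g [438.14 295.48 243.11] tilt 25.74 F [ 0.2  0.4 -1.2]
foot row 63.0 pred {-0.02: np.float64(74.5), 0: np.float64(70.8), 0.02: np.float64(67.2)} outer edge 56.5 pred 55.7 well pred 69.1 px/mm z 0.39
88 [88, 88, 88, 87, 86, 85, 85, 85, 85, 88, 93, 99, 100, 100, 102, 102, 103, 98, 76, 47, 29, 32, 50, 67, 73, 75, 76, 77, 76, 77, 78, 79] [94, 94, 93, 94, 94, 91, 76, 51, 33, 35, 61, 100, 124, 129, 130, 132, 133, 134, 135, 135, 133, 126, 112, 107, 107, 109, 110, 111, 110, 111, 112, 111]
96 [87, 87, 87, 88, 89, 89, 89, 89, 93, 99, 102, 105, 105, 107, 107, 105, 95, 74, 57, 59, 68, 73, 73, 74, 75, 74, 74, 75, 77, 77, 78, 78] [95, 95, 96, 96, 96, 96, 96, 95, 94, 84, 69, 68, 92, 121, 133, 135, 135, 135, 135, 135, 136, 135, 130, 119, 109, 102, 97, 93, 91, 87, 87, 90]
[-0.313, -0.011, 0.128, -0.0, -0.041, -0.0]
```

```bash
python3 -m handwheel '-0.1 0 0.04 0 -0.015 0 3; -0.2 -0.01 0.08 0 -0.03 0 3; -0.31 -0.01 0.13 0 -0.041 0 3; -0.31 -0.01 0.13 0 -0.041 0 3; -0.31 -0.01 0.13 0 -0.041 0 3; -0.31 -0.01 0.13 0 -0.041 0 3' 30
python3 - <<'E'
from h import *
c,p,R,g=meas(4); print("down1cm",R.T@[0,0,-1],"out1cm",R.T@[.84,.54,0])
E
```

```text
time: 24.8
tcp_pos: [445.2, 300.0, 233.7]
eef_rot: [[-0.741, -0.542, 0.397], [-0.479, 0.84, 0.254], [-0.471, -0.002, -0.882]]
force: [0.2, 0.7, -2.1]
gripper_width: 35.9
grip_force: 30.0
t 24.95 g [440.82 297.19 243.37] tilt 28.11 F [-0.3 -0.8 -1.6]
foot row 63.0 pred {-0.02: np.float64(66.9), 0: np.float64(63.2), 0.02: np.float64(59.5)} outer edge 59.5 pred 43.7 well pred 57.7 px/mm z 0.42
88 [84, 84, 85, 85, 86, 87, 89, 94, 100, 103, 105, 106, 105, 106, 105, 104, 101, 90, 62, 33, 23, 32, 51, 68, 73, 75, 76, 76, 77, 77, 77, 78] [94, 93, 94, 93, 94, 90, 75, 49, 31, 24, 28, 54, 99, 122, 130, 132, 134, 134, 134, 134, 133, 134, 133, 129, 121, 114, 111, 110, 108, 105, 103, 99]
96 [82, 82, 82, 82, 82, 82, 84, 91, 100, 104, 104, 102, 101, 98, 98, 96, 86, 67, 54, 58, 68, 72, 73, 75, 74, 74, 75, 76, 77, 77, 78, 79] [94, 94, 95, 95, 95, 95, 94, 94, 93, 84, 65, 57, 77, 113, 129, 132, 132, 132, 133, 133, 134, 134, 132, 126, 116, 111, 110, 110, 110, 109, 110, 109]
down1cm [0.47118467 0.0025087  0.88203102] out1cm [-0.88079583 -0.00128433  0.47052848]
```

```bash
python3 -m handwheel '0.1 0 0.18 0 0 0 3; 0.2 0 0.36 0 0 0 3; 0.28 0 0.53 0 0 0 3; 0.34 0 0.64 0 0 0 3; 0.4 0 0.74 0 0 0 3; 0.4 0 0.74 0 0 0 3; 0.4 0 0.74 0 0 0 3' 30
python3 - <<'E'
from h import *
c,p,R,g=meas(3); print(np.round(r.get_state()["moment"],2)); px=c["pixels"].astype(int); print([(k,int(px[k,250:257].mean(0).sum()),int(np.ptp(px[k,250:257].mean(0)))) for k in range(38,70)])
E
```

```text
time: 25.7
tcp_pos: [445.7, 300.5, 226.5]
eef_rot: [[-0.739, -0.542, 0.399], [-0.479, 0.84, 0.255], [-0.473, -0.002, -0.881]]
force: [-0.3, -0.7, 5.0]
gripper_width: 36.0
grip_force: 30.0
t 25.8 g [441.26 297.66 236.15] tilt 28.25 F [ 0.4 -0.8  6. ]
foot row 61.5 pred {-0.02: np.float64(66.5), 0: np.float64(62.8), 0.02: np.float64(59.0)} outer edge 46.5 pred 45.2 well pred 59.4 px/mm z 0.42
88 [85, 87, 87, 88, 89, 90, 95, 100, 101, 104, 105, 106, 107, 106, 106, 105, 97, 74, 41, 27, 33, 50, 67, 74, 75, 76, 76, 77, 77, 76, 77, 78] [94, 94, 94, 94, 93, 93, 83, 61, 39, 28, 29, 47, 89, 116, 128, 133, 134, 134, 135, 134, 134, 134, 135, 133, 128, 117, 110, 106, 103, 100, 96, 92]
96 [83, 82, 83, 82, 84, 89, 97, 104, 107, 107, 106, 103, 101, 100, 97, 89, 70, 56, 58, 66, 72, 73, 73, 75, 74, 74, 76, 76, 77, 78, 78, 79] [94, 94, 94, 95, 95, 96, 95, 95, 94, 85, 69, 59, 67, 104, 125, 131, 132, 132, 132, 133, 134, 134, 134, 133, 126, 116, 111, 110, 110, 111, 110, 111]
[-0.68  0.14 -0.11]
[(38, 324, 98), (39, 329, 101), (40, 337, 102), (41, 339, 103), (42, 336, 102), (43, 330, 101), (44, 325, 99), (45, 333, 102), (46, 372, 111), (47, 423, 123), (48, 452, 129), (49, 459, 130), (50, 459, 130), (51, 458, 130), (52, 456, 129), (53, 456, 129), (54, 454, 129), (55, 453, 130), (56, 445, 128), (57, 425, 121), (58, 398, 107), (59, 375, 91), (60, 369, 80), (61, 394, 63), (62, 447, 39), (63, 489, 23), (64, 507, 16), (65, 510, 14), (66, 511, 13), (67, 524, 15), (68, 539, 20), (69, 515, 34)]
```

The edges now say the foot is centred radially. Sideways its left edge (217.4) reaches the well's left edge (217.7), while the right has ~1.2 px to spare, and the moments also put the contact on −y. I'll hop +1 mm along tool y.

```bash
python3 -m handwheel '-0.1 0 -0.18 0 0 0 3; -0.19 0.05 -0.35 0 0 0 3; -0.19 0.1 -0.35 0 -0.005 0 3; -0.19 0.1 -0.35 0 -0.005 0 3; -0.1 0.1 -0.18 0 -0.005 0 3; 0 0.1 0 0 -0.005 0 3; 0.05 0.1 0.09 0 -0.005 0 3; 0.05 0.1 0.09 0 -0.005 0 3; 0.05 0.1 0.09 0 -0.005 0 3' 30
python3 - <<'E'
from h import *
c,p,R,g=meas(3); print(np.round(r.get_state()["moment"],2)); px=c["pixels"].astype(int); print([(k,int(px[k,250:257].mean(0).sum()),int(np.ptp(px[k,250:257].mean(0)))) for k in range(42,66)])
E
```

```text
time: 26.75
tcp_pos: [445.6, 301.8, 226.3]
eef_rot: [[-0.736, -0.543, 0.404], [-0.477, 0.84, 0.258], [-0.479, -0.002, -0.878]]
force: [1.2, -1.2, 5.5]
gripper_width: 35.6
grip_force: 30.0
t 26.85 g [441.17 298.93 235.96] tilt 28.64 F [ 0.3 -1.5  6.4]
foot row 60.2 pred {-0.02: np.float64(65.2), 0: np.float64(61.5), 0.02: np.float64(57.7)} outer edge 44.5 pred 43.2 well pred 57.6 px/mm z 0.43
88 [85, 85, 85, 86, 91, 98, 103, 105, 105, 106, 107, 107, 105, 104, 101, 94, 76, 48, 30, 28, 41, 59, 72, 75, 76, 75, 76, 77, 77, 77, 79, 79] [94, 93, 94, 94, 95, 94, 90, 75, 50, 32, 28, 48, 100, 127, 132, 133, 133, 134, 135, 135, 135, 136, 134, 129, 120, 113, 111, 109, 108, 106, 103, 100]
96 [81, 82, 82, 84, 89, 98, 104, 105, 103, 103, 101, 100, 98, 98, 96, 86, 64, 52, 58, 69, 72, 73, 73, 74, 75, 76, 76, 77, 77, 77, 78, 79] [93, 94, 95, 95, 96, 96, 96, 96, 95, 90, 77, 69, 78, 108, 127, 132, 132, 133, 132, 133, 134, 135, 133, 126, 116, 111, 109, 109, 109, 109, 109, 110]
[-0.68  0.01 -0.18]
[(42, 323, 100), (43, 333, 102), (44, 370, 111), (45, 422, 123), (46, 451, 128), (47, 457, 130), (48, 457, 129), (49, 456, 129), (50, 456, 129), (51, 455, 130), (52, 455, 130), (53, 455, 130), (54, 452, 130), (55, 441, 127), (56, 415, 117), (57, 386, 101), (58, 367, 86), (59, 373, 75), (60, 412, 54), (61, 466, 30), (62, 500, 17), (63, 510, 14), (64, 510, 13), (65, 513, 13)]
```

```bash
python3 -m handwheel '-0.1 0 -0.18 0 0 0 3; -0.19 0.02 -0.35 0 0 0 3; -0.08 0.04 -0.41 0 -0.005 0 3; -0.08 0.04 -0.41 0 -0.005 0 3; 0.01 0.04 -0.23 0 -0.005 0 3; 0.11 0.04 -0.06 0 -0.005 0 3; 0.16 0.04 0.03 0 -0.005 0 3; 0.16 0.04 0.03 0 -0.005 0 3; 0.16 0.04 0.03 0 -0.005 0 3' 30
python3 - <<'E'
from h import *
c,p,R,g=meas(3); print(np.round(r.get_state()["moment"],2)); px=c["pixels"].astype(int); print([(k,int(px[k,250:257].mean(0).sum()),int(np.ptp(px[k,250:257].mean(0)))) for k in range(42,66)])
E
```

```text
time: 27.8
tcp_pos: [444.9, 302.0, 226.4]
eef_rot: [[-0.733, -0.543, 0.409], [-0.476, 0.84, 0.262], [-0.486, -0.002, -0.874]]
force: [1.8, -2.1, 9.2]
gripper_width: 35.7
grip_force: 30.0
t 27.9 g [440.37 299.12 236.07] tilt 29.05 F [ 1.6 -2.1  8.8]
foot row 57.7 pred {-0.02: np.float64(63.9), 0: np.float64(60.1), 0.02: np.float64(56.4)} outer edge 43.5 pred 42.4 well pred 56.8 px/mm z 0.43
88 [84, 84, 86, 89, 97, 102, 104, 105, 105, 105, 106, 105, 104, 101, 95, 82, 55, 38, 37, 50, 66, 73, 75, 75, 75, 75, 75, 75, 76, 78, 79, 80] [92, 94, 94, 95, 95, 95, 95, 91, 77, 55, 42, 54, 95, 125, 132, 132, 133, 134, 133, 135, 134, 134, 133, 126, 115, 111, 110, 110, 109, 107, 106, 102]
96 [81, 82, 82, 86, 92, 101, 103, 103, 101, 101, 99, 98, 98, 98, 94, 83, 70, 65, 68, 71, 73, 74, 75, 75, 75, 76, 77, 77, 78, 78, 79, 80] [93, 93, 94, 96, 96, 95, 96, 95, 95, 95, 92, 90, 97, 116, 130, 132, 132, 132, 133, 133, 133, 132, 128, 118, 111, 109, 108, 108, 108, 108, 109, 109]
[-0.74 -0.58 -0.32]
[(42, 332, 102), (43, 364, 110), (44, 411, 121), (45, 445, 127), (46, 455, 130), (47, 456, 130), (48, 456, 130), (49, 455, 129), (50, 453, 130), (51, 454, 129), (52, 445, 127), (53, 423, 120), (54, 394, 105), (55, 375, 89), (56, 373, 80), (57, 397, 65), (58, 445, 43), (59, 488, 25), (60, 509, 16), (61, 512, 14), (62, 512, 14), (63, 517, 14), (64, 537, 18), (65, 549, 26)]
```

This is the key finding: the brown strip just outside the white ring moves with the tube. It is the tube's real foot, below the ring, so the foot has been ~6 mm too far towards the robot all along. I'll lift, straighten by that edge and recentre.

```bash
python3 - <<'E'
from h import *
s=r.get_state(); print(np.round(s["joint_pos"],1)); Q=[]
for k in range(3): s=r.get_state(); Q.append((s["tcp_pos"],s["eef_rot"])); r.capture("wrist")
p=np.mean([q[0] for q in Q],0); R0=Ro.from_matrix([q[1] for q in Q]).mean().as_matrix(); R=R0@Ro.from_rotvec([0,-.036,0]).as_matrix()
print(row(p,R0,np.array([440.9,297.1,252])+11*R[:,2],R)); print(R0.T@[0,0,1])
E
```

```text
[  55.1    1.1  -43.7   31.3  -20.9 -139.1]
[-0.758, -0.201, -1.426, -0.0, -0.036, 0.0]
[-0.48557378 -0.0021795  -0.87419297]
```

```bash
python3 -m handwheel '-0.2 0 -0.36 0 0 0 3; -0.45 0 -0.8 0 -0.01 0 3; -0.7 -0.1 -1.3 0 -0.025 0 3; -0.76 -0.2 -1.43 0 -0.036 0 3; -0.76 -0.2 -1.43 0 -0.036 0 3; -0.76 -0.2 -1.43 0 -0.036 0 3; -0.76 -0.2 -1.43 0 -0.036 0 3' 30
python3 - <<'E'
from h import *
c,p,R,g=meas(4); s=r.get_state(); print(np.round(s["joint_pos"],1)); px=c["pixels"].astype(int); print([(k,int(px[k,250:257].mean(0).sum()),int(np.ptp(px[k,250:257].mean(0)))) for k in range(30,72)])
for rr in (72,80,90): print(rr,[int(x) for x in px[rr,204:232].sum(1)],[int(x) for x in px[rr,276:306].sum(1)])
E
```

```text
time: 28.8
tcp_pos: [444.0, 298.5, 239.0]
eef_rot: [[-0.722, -0.542, 0.431], [-0.467, 0.84, 0.275], [-0.511, -0.003, -0.86]]
force: [0.1, 0.2, -1.5]
gripper_width: 35.8
grip_force: 30.0
t 28.95 g [439.35 295.53 248.56] tilt 30.72 F [ 1.4  0.2 -1.2]
foot row 59.1 pred {-0.02: np.float64(58.4), 0: np.float64(54.6), 0.02: np.float64(50.8)} outer edge 52.5 pred 34.8 well pred 49.0 px/mm z 0.46
88 [81, 80, 81, 81, 82, 81, 82, 86, 93, 101, 104, 102, 99, 99, 97, 97, 87, 64, 42, 38, 51, 66, 73, 75, 76, 76, 75, 76, 77, 77, 78, 79] [93, 92, 93, 94, 95, 94, 94, 90, 76, 52, 37, 37, 64, 109, 126, 131, 131, 132, 132, 132, 132, 133, 133, 130, 122, 114, 110, 109, 108, 109, 109, 108]
96 [110, 110, 110, 109, 109, 109, 110, 110, 108, 108, 105, 101, 98, 98, 95, 86, 67, 54, 60, 69, 72, 73, 74, 74, 75, 76, 77, 77, 79, 79, 79, 79] [92, 93, 94, 96, 95, 95, 94, 94, 95, 94, 90, 83, 89, 111, 129, 132, 132, 133, 132, 133, 131, 127, 119, 112, 108, 108, 108, 109, 109, 109, 109, 109]
[  54.7   -0.6  -44.7   33.8  -20.3 -141.2]
[(30, 341, 103), (31, 342, 103), (32, 335, 102), (33, 331, 101), (34, 332, 102), (35, 36
[... 747 characters left out ...]
 340, 286, 258, 304, 381, 431, 452, 465, 466, 472, 472, 477, 480, 483, 488, 477, 440, 382, 349, 343, 352, 369]
80 [330, 328, 325, 323, 331, 337, 341, 345, 349, 351, 344, 342, 332, 324, 319, 339, 395, 437, 453, 445, 416, 376, 350, 344, 346, 354, 357, 361] [435, 436, 445, 474, 524, 571, 601, 599, 560, 468, 343, 256, 275, 355, 428, 463, 474, 471, 473, 475, 477, 476, 477, 480, 482, 479, 482, 485, 485, 483]
90 [324, 325, 323, 322, 325, 329, 332, 328, 325, 324, 320, 321, 344, 379, 388, 360, 332, 329, 334, 335, 339, 340, 342, 343, 344, 346, 355, 360] [440, 443, 447, 449, 454, 454, 450, 451, 461, 492, 524, 508, 453, 434, 452, 461, 463, 466, 468, 472, 478, 476, 475, 472, 473, 475, 478, 478, 478, 478]
```

The rim now matches its prediction (rows 36 and 49). The true foot edge (~56.3, or 51.4 on the rim plane) leaves a ~2.3 mm gap, nearly centred and upright. I'll shift 0.6 mm outward and 0.4 mm along y, then descend.

```bash
python3 -m handwheel '-0.05 0.04 0.03 0 0 0 3; 0.1 0.04 0.3 0 0 0 3; 0.26 0.04 0.55 0 0 0 3; 0.41 0.04 0.8 0 0 0 3; 0.51 0.04 0.98 0 0 0 3; 0.61 0.04 1.15 0 0 0 3; 0.69 0.04 1.28 0 0 0 3; 0.69 0.04 1.28 0 0 0 3; 0.69 0.04 1.28 0 0 0 3' 12
python3 -c "
from h import *
meas(3)"
```

```text
time: 29.9
tcp_pos: [445.0, 299.9, 226.1]
eef_rot: [[-0.72, -0.542, 0.432], [-0.466, 0.84, 0.277], [-0.513, -0.002, -0.858]]
force: [1.0, -1.1, 4.3]
gripper_width: 35.9
grip_force: 12.0
t 30.0 g [440.24 296.87 235.49] tilt 30.89 F [2.1 0.6 5.3]
foot row 57.4 pred {-0.02: np.float64(57.9), 0: np.float64(54.1), 0.02: np.float64(50.3)} outer edge 39.5 pred 38.0 well pred 52.6 px/mm z 0.46
88 [82, 81, 82, 83, 88, 96, 102, 105, 106, 105, 105, 103, 101, 99, 97, 88, 65, 41, 37, 51, 66, 73, 74, 75, 75, 75, 75, 75, 77, 78, 79, 79] [93, 93, 93, 94, 94, 94, 95, 93, 84, 66, 49, 41, 53, 90, 116, 127, 131, 132, 133, 133, 133, 133, 133, 133, 132, 126, 117, 111, 110, 111, 110, 110]
96 [84, 83, 82, 82, 83, 84, 90, 95, 98, 98, 97, 97, 97, 97, 94, 85, 74, 68, 69, 73, 73, 74, 75, 75, 75, 76, 76, 77, 78, 79, 79, 80] [92, 92, 93, 96, 96, 95, 95, 95, 95, 95, 91, 85, 88, 109, 125, 130, 131, 133, 133, 133, 133, 133, 133, 129, 121, 113, 109, 109, 109, 107, 109, 109]
```

```bash
python3 -m handwheel '-0.1 0 -0.17 0 0 0 3; -0.2 0 -0.34 0 0 0 3; -0.35 0 -0.25 0 0 0 3; -0.35 0 -0.25 0 0 0 3; -0.25 0 -0.08 0 0 0 3; -0.15 0 0.09 0 0 0 3; -0.08 0 0.21 0 0 0 3; -0.08 0 0.21 0 0 0 3; -0.08 0 0.21 0 0 0 3' 20
python3 -c "
from h import *
c,p,R,g=meas(3); px=c['pixels'].astype(int); print([(k,int(px[k,250:257].mean(0).sum()),int(np.ptp(px[k,250:257].mean(0)))) for k in range(32,66)])"
```

```text
time: 30.95
tcp_pos: [445.9, 300.0, 223.2]
eef_rot: [[-0.722, -0.542, 0.431], [-0.467, 0.841, 0.275], [-0.511, -0.003, -0.86]]
force: [0.5, 0.1, -1.4]
gripper_width: 35.9
grip_force: 20.0
t 31.05 g [441.19 296.98 232.68] tilt 30.73 F [ 0.6  1.  -0.7]
foot row 58.7 pred {-0.02: np.float64(58.4), 0: np.float64(54.6), 0.02: np.float64(50.8)} outer edge 39.5 pred 38.7 well pred 53.4 px/mm z 0.46
88 [82, 82, 82, 82, 85, 93, 100, 105, 105, 106, 106, 105, 103, 101, 99, 96, 80, 51, 32, 35, 50, 67, 73, 75, 75, 76, 76, 77, 77, 77, 78, 80] [92, 93, 92, 94, 94, 94, 94, 90, 76, 52, 34, 29, 38, 68, 96, 118, 129, 132, 133, 133, 133, 134, 133, 133, 132, 132, 127, 117, 112, 110, 110, 111]
96 [82, 82, 81, 81, 82, 85, 90, 97, 100, 99, 98, 98, 97, 98, 96, 87, 69, 56, 61, 69, 72, 74, 74, 74, 75, 75, 76, 77, 78, 79, 79, 79] [92, 93, 94, 95, 94, 94, 95, 95, 95, 94, 84, 67, 57, 75, 112, 127, 130, 131, 132, 132, 132, 132, 133, 132, 130, 123, 114, 110, 109, 109, 109, 109]
[(32, 337, 101), (33, 342, 102), (34, 344, 104), (35, 340, 103), (36, 334, 102), (37, 330, 100), (38, 335, 101), (39, 362, 110), (40, 411, 121), (41, 445, 127), (42, 457, 129), (43, 457, 129), (44, 455, 129), (45, 454, 129), (46, 453, 129), (47, 453, 129), (48, 452, 129), (49, 452, 129), (50, 451, 129), (51, 449, 129), (52, 438, 126), (53, 410, 117), (54, 373, 100), (55, 356, 85), (56, 361, 81), (57, 370, 78), (58, 397, 64), (59, 449, 40), (60, 488, 23), (61, 507, 16), (62, 510, 14), (63, 511, 14), (64, 520, 14), (65, 533, 19)]
```

It's in: z dropped below the rim with no contact force. I'll continue straight down and watch the force.

```bash
python3 -m handwheel '0.1 0 0.17 0 0 0 3; 0.2 0 0.34 0 0 0 3; 0.31 0 0.52 0 0 0 3; 0.41 0 0.69 0 0 0 3; 0.51 0 0.86 0 0 0 3; 0.61 0 1.03 0 0 0 3; 0.72 0 1.2 0 0 0 3; 0.82 0 1.38 0 0 0 3; 0.9 0 1.52 0 0 0 3; 0.9 0 1.52 0 0 0 3' 15
python3 -c "
from h import *
s=r.get_state(); R=np.array(s['eef_rot']); print(np.round(s['joint_pos'],1),np.array(s['tcp_pos'])-11*R[:,2],s['force'],R.T@[0,0,-1])"
```

```text
time: 32.1
tcp_pos: [445.9, 299.8, 205.2]
eef_rot: [[-0.722, -0.542, 0.43], [-0.467, 0.841, 0.275], [-0.511, -0.003, -0.86]]
force: [0.8, 0.2, -1.5]
gripper_width: 35.8
grip_force: 15.0
[  49.9    2.   -51.    50.   -11.5 -154.2] [441.19195825 296.78735037 214.70725141] [ 0.76568586  0.20734965 -1.50602671] [0.51059345 0.0027754  0.85981779]
```

J5 is nearing its limit (−11.5° vs −9.1°), so the hand must become steeper. The well now guides the tube, so I'll turn the hand 0.17 rad about the grip axis with a light grip, letting the eye pivot in the pads.

```bash
python3 -m handwheel '0.03 0 0 0 0.03 0 3; 0.07 0 0 0 0.06 0 3; 0.1 0 0 0 0.09 0 3; 0.13 0 -0.01 0 0.12 0 3; 0.16 0 -0.01 0 0.15 0 3; 0.19 0 -0.02 0 0.17 0 3; 0.19 0 -0.02 0 0.17 0 3; 0.19 0 -0.02 0 0.17 0 3' 6
python3 -c "
from h import *
s=r.get_state(); R=np.array(s['eef_rot']); print(np.round(s['joint_pos'],1),np.array(s['tcp_pos'])-11*R[:,2],s['force'],R.T@[0,0,-1])
meas(2)"
```

```text
time: 32.9
tcp_pos: [444.5, 299.0, 204.7]
eef_rot: [[-0.784, -0.542, 0.303], [-0.506, 0.841, 0.192], [-0.358, -0.003, -0.934]]
force: [0.9, 0.7, -0.7]
gripper_width: 35.8
grip_force: 6.0
[  55.3    5.1  -35.2   15.7  -31.2 -124.6] [441.14818658 296.92972085 214.95258728] [ 0.89944608  0.74471072 -0.69659461] [0.35840586 0.00261878 0.9335622 ]
t 32.95 g [441.11 296.87 214.94] tilt 21.0 F [ 0.5  0.8 -0.8]
foot row 90.9 pred {-0.02: np.float64(89.1), 0: np.float64(85.6), 0.02: np.float64(82.1)} outer edge 77.5 pred 76.5 well pred 90.3 px/mm z 0.32
88 [91, 90, 90, 90, 89, 88, 88, 89, 88, 88, 87, 88, 86, 86, 85, 84, 84, 87, 90, 91, 92, 98, 106, 116, 125, 129, 132, 134, 136, 135, 138, 137] [132, 132, 132, 132, 131, 130, 129, 127, 125, 119, 113, 111, 110, 111, 113, 113, 114, 112, 110, 109, 108, 109, 108, 109, 110, 111, 111, 111, 111, 112, 111, 111]
96 [89, 89, 89, 89, 89, 90, 89, 90, 90, 90, 89, 89, 87, 90, 94, 99, 102, 103, 102, 102, 103, 103, 105, 107, 106, 108, 108, 108, 108, 108, 103, 91] [111, 122, 126, 127, 127, 129, 128, 127, 127, 126, 126, 127, 127, 128, 130, 128, 126, 122, 114, 111, 111, 110, 111, 111, 111, 110, 111, 111, 112, 112, 112, 112]
```

```bash
python3 -m handwheel '0.04 0 0.09 0 0 0 3; 0.07 0 0.19 0 0 0 3; 0.11 0 0.28 0 0 0 3; 0.14 0 0.37 0 0 0 3; 0.18 0 0.47 0 0 0 3; 0.21 0 0.56 0 0 0 3; 0.21 0 0.56 0 0 0 3' 8; python3 -c "
from h import *
s=r.get_state(); R=np.array(s['eef_rot']); print(np.array(s['tcp_pos'])-11*R[:,2])"
```

```text
time: 33.7
tcp_pos: [444.5, 299.0, 198.6]
eef_rot: [[-0.784, -0.542, 0.302], [-0.507, 0.84, 0.192], [-0.358, -0.003, -0.934]]
force: [0.6, 1.0, -0.4]
gripper_width: 35.9
grip_force: 8.0
[441.15956583 296.91358448 208.86509234]
```

```bash
python3 -m handwheel '0.04 0 0.09 0 0 0 3; 0.07 0 0.19 0 0 0 3; 0.11 0 0.28 0 0 0 3; 0.14 0 0.37 0 0 0 3; 0.18 0 0.47 0 0 0 3; 0.21 0 0.56 0 0 0 3; 0.21 0 0.56 0 0 0 3' 8; python3 -c "
from h import *
s=r.get_state(); R=np.array(s['eef_rot']); print(np.array(s['tcp_pos'])-11*R[:,2],s['force'])"
```

```text
time: 34.4
tcp_pos: [444.5, 299.1, 192.7]
eef_rot: [[-0.784, -0.542, 0.302], [-0.507, 0.84, 0.192], [-0.358, -0.003, -0.934]]
force: [0.5, -0.3, -1.2]
gripper_width: 35.8
grip_force: 8.0
[441.21851633 296.9728536  202.94666952] [ 0.52429839 -0.32592543 -1.2098394 ]
```

```bash
python3 -m handwheel '0.04 0 0.09 0 0 0 3; 0.07 0 0.19 0 0 0 3; 0.11 0 0.28 0 0 0 3; 0.11 0 0.28 0 0 0 3' 8; python3 -c "
from h import *
s=r.get_state(); R=np.array(s['eef_rot']); print(np.array(s['tcp_pos'])-11*R[:,2],s['force'],s['joint_pos'])"
```

```text
time: 34.8
tcp_pos: [444.7, 299.2, 190.2]
eef_rot: [[-0.784, -0.542, 0.303], [-0.507, 0.84, 0.192], [-0.359, -0.003, -0.933]]
force: [-0.1, -0.0, 1.8]
gripper_width: 35.9
grip_force: 8.0
[441.39657924 297.08269539 200.42415574] [-0.05260994 -0.03988826  1.77200945] [  55.19313428    6.14798611  -36.8141667    16.88384062  -28.57409265
 -125.89719157]
```

Contact at a foot height of ~22–24 mm, within the cork range, with a force change of +3 N. I'll confirm with 1 mm more.

```bash
python3 -m handwheel '0.02 0 0.05 0 0 0 3; 0.04 0 0.09 0 0 0 3; 0.04 0 0.09 0 0 0 3' 8; python3 -c "
from h import *
s=r.get_state(); R=np.array(s['eef_rot']); print(np.array(s['tcp_pos'])-11*R[:,2],s['force'])
meas(3)"
```

```text
time: 35.1
tcp_pos: [445.2, 299.7, 190.1]
eef_rot: [[-0.783, -0.542, 0.304], [-0.507, 0.84, 0.194], [-0.361, -0.002, -0.933]]
force: [-0.3, -1.4, 5.2]
gripper_width: 36.1
grip_force: 8.0
[441.80582977 297.54637196 200.33724436] [-0.29477215 -1.41377805  5.15762445]Traceback (most recent call last):
  File "<string>", line 4, in <module>
    meas(3)
    ~~~~^^^
  File "h.py", line 80, in meas
    foot=next(k for k in range(45,110) if sat[k]<50); foot=foot-(50-sat[foot])/(sat[foot-1]-sat[foot])
StopIteration
```

Firm on the cork. I'll ease off the pressure, open, and check that it stands before backing away.

```bash
python3 -m handwheel '-0.02 0 -0.05 0 0 0 3; -0.03 0 -0.08 0 0 0 3; -0.03 0 -0.08 0 0 0 3.8; -0.03 0 -0.08 0 0 0 4.4; -0.03 0 -0.08 0 0 0 5.5; -0.03 0 -0.08 0 0 0 7; -0.03 0 -0.08 0 0 0 8; -0.03 0 -0.08 0 0 0 8; -0.03 0 -0.08 0 0 0 8; -0.03 0 -0.08 0 0 0 8' 6
python3 -m handwheel '0 0 -0.5 0 0 0 8; 0 0 -1.5 0 0 0 8; 0 0 -3 0 0 0 8; 0 0 -5 0 0 0 8; 0 0 -8 0 0 0 8; 0 0 -11 0 0 0 8; 0 0 -14 0 0 0 8; 0 0 -14 0 0 0 8; 0 0 -14 0 0 0 8'
python3 - <<'E'
from h import *
c,s=wrist(); print(np.round(s["force"],1),s["gripper_width"])
b=[441,297.1,22.]
for cam in("scene","top","wrist"):
    if cam!="wrist": c=r.capture(cam)
    cv2.imwrite(f"pics/end_{cam}.png",c["pixels"][:,:,::-1])
    for n in("tube","coaster","case","shuttlecock"): print(cam,n,[(np.round(d["point"]).tolist(),round(d["p"],2)) for d in r.recognise(cam,n)])
    for d in r.regions_of(cam,"tube"):
        m=np.asarray(d["pixels"]); u=proj(c,[441,297,110]).astype(int)
        if 0<=u[1]<384 and 0<=u[0]<512 and m[u[1],u[0]]:
            mm=lambda v: [ [v[0]+rad*np.cos(t)+z*v[2],v[1]+rad*np.sin(t)+z*v[3],22+z] for rad,z in((32,40),(33.5,150)) for t in np.linspace(0,6.28,40)]+[[v[0]+y*d0[0]+200*v[2],v[1]+y*d0[1]+200*v[3],222] for y in(-14,14) for d0 in[(-.54,.84)]]
            print(cam,"fit x,y,leanx,leany",fit([c],[m],mm,np.array([441,297,0,0.]),np.array([5,5,.05,.05])))
E
```

```text
time: 36.25
tcp_pos: [444.6, 299.1, 189.7]
eef_rot: [[-0.784, -0.542, 0.302], [-0.507, 0.841, 0.192], [-0.358, -0.003, -0.934]]
force: [0.2, -0.0, 0.1]
gripper_width: 78.1
grip_force: 0.0
time: 37.15
tcp_pos: [401.9, 272.2, 321.8]
eef_rot: [[-0.784, -0.542, 0.303], [-0.506, 0.84, 0.195], [-0.361, -0.001, -0.933]]
force: [-0.8, -0.5, -1.0]
gripper_width: 80.1
grip_force: 0.0
[-0.8 -0.5 -1. ] 80.10047456259103
scene tube [([464.0, -264.0, 167.0], 0.97), ([536.0, -146.0, 150.0], 0.76), ([455.0, 289.0, 171.0], 0.57)]
scene coaster []
scene case [([443.0, 148.0, 35.0], 0.76)]
scene shuttlecock [([432.0, 26.0, 30.0], 0.68)]
scene fit x,y,leanx,leany (array([ 4.43850139e+02,  2.95599107e+02, -1.72405737e-02, -1.28781390e-02]), np.float64(0.9389978213507625))
top tube [([521.0, -148.0, 150.0], 0.73), ([453.0, -267.0, 165.0], 0.58), ([655.0, 24.0, 360.0], 0.41), ([438.0, -254.0, 59.0], 0.2)]
top coaster [([616.0, 101.0, 169.0], 0.71)]
top case [([435.0, 144.0, 38.0], 0.92)]
top shuttlecock [([423.0, 16.0, 30.0], 0.57)]
wrist tube [([431.0, 289.0, 173.0], 0.91)]
wrist coaster []
wrist case [([429.0, 151.0, 35.0], 0.93)]
wrist shuttlecock [([439.0, 44.0, 16.0], 0.64)]
```

The tube stands upright in the stand: fitted position (444, 296), lean ~0.02 rad, top at the expected height. The bystanders are where they were and the hand is clear, so I'm handing in.

```bash
python3 -c "
from plant import r
print(r.finish_job())"
```

```text
the job is handed in; nothing more can be done
None
```

I lifted the tube off its hook, stood it upright on the cork in the empty stand and let go. The job is handed in after about 37 s; the hand-in gave no verdict. The foot touched the stand's rim several times at under about 10 N before it went in, and the last pictures showed the case, shuttlecock, coaster and other tube where they began.

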